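# Flip open the blue-labelled box and confirm

### The job

Open the grey box with the blue label: with the fingertips, gently lift its lid by the underside of the front tab and push it on past upright until it leans back open under its own weight, then press the green button fully down and let it go. Nothing is to be gripped, picked up or shoved along: the box stays where it stands, the box with the orange label stays shut, and everything else on the bench is left alone.

Things in the scene. Friction and masses are not known exactly. Their poses are not given: they have to be found in the camera images.
- blue_box: A lidded grey plastic storage box, 150 (its x) by 250 (its y) by 85 mm high to the rim, about 2.4 kg with the red cartons in it, standing loose on the table; blue label on its front and on its lid. Origin: centre of its underside; z up; its front, with the lid's tab, faces -x of its own frame (roughly towards the robot), the lid's hinge runs along y at its far (+x) upper rim.
- blue_lid (a joint): Hinge angle of the lid of the blue box (rad): 0 shut, growing as the front edge rises, 1.57 upright (the balance point), 1.95 leaning back against its stop. Plain free hinge with little friction: let go below 1.5 it falls shut, beyond 1.65 it falls open and stays. Flat lid 10 mm thick, about 0.26 kg (varies by 30 percent), 152 mm from hinge to front edge, 254 mm wide.
- blue_tab (a point): Middle of the front end of the blue lid's black thumb tab, on its underside (turns with the lid), 180 mm from the hinge line. The tab is 10 mm thick, 90 mm wide, and stands out 30 mm beyond the lid's front edge, clear of the box's front wall, with open space beneath it. Its underside is 85 mm above the table when shut; about 1.5 N upward at its tip lifts the lid.
- blue_hinge (a point): Middle of the blue lid's hinge line, at the level of the lid's underside; fixed to the box, same axes as the box.
- orange_box: A lidded grey plastic storage box, 150 (its x) by 250 (its y) by 85 mm high to the rim, about 2.4 kg with the red cartons in it, standing loose on the table; orange label on its front and on its lid. Origin: centre of its underside; z up; its front, with the lid's tab, faces -x of its own frame (roughly towards the robot), the lid's hinge runs along y at its far (+x) upper rim. To be left shut.
- orange_lid (a joint): Hinge angle of the lid of the orange box (rad): 0 shut, growing as the front edge rises, 1.57 upright (the balance point), 1.95 leaning back against its stop. Plain free hinge with little friction: let go below 1.5 it falls shut, beyond 1.65 it falls open and stays. Flat lid 10 mm thick, about 0.26 kg (varies by 30 percent), 152 mm from hinge to front edge, 254 mm wide.
- confirm_top (a point): Centre of the top face of the green push button, 32 mm in diameter, in a black housing on a grey block 70 by 70 mm, fixed to the table, in front of and between the boxes; pressed straight down.
- confirm (a joint): Travel of the green button (m): 0 up, 0.006 fully down; it springs back, and fully down takes about 5 N.
- scanner: Hand scanner, black head and yellow handle, 185 x 62 x 45 mm, lying on the table (bystander). Origin on its underside.
- tape: Brown tape roll, 96 mm across, 48 mm high (bystander). Origin: centre of its underside.
- carton: Small red carton 120 x 90 x 60 mm with a paper label (bystander). Origin: centre of its underside.
- bottle: Bottle, 64 mm across, 190 mm high (bystander). Origin: centre of its underside.
- stapler: Blue and black stapler, 150 x 34 x 43 mm (bystander). Origin: centre of its underside.
Mind the look-alikes: they are no part of the job. Of the things shaped like the part that bears confirm_top, the grey one is meant.

How it is judged:
On the way, in this order (a step that is already met when the one before it is completed fails the run):
1. the blue box's lid leans back open, still and untouched (value of joint blue_lid above 1.8 rad and velocity of joint blue_lid between -0.1 and 0.1 rad/s and contact force between the fingers and blue_box below 0.05 N), for 0.2 s.
2. the green button is pressed down (value of joint confirm above 0.0045 m), for 0.05 s.
At the end, for the whole second after the job is handed in: The blue box's lid rests open by itself beyond 1.8 rad, the orange box's lid is shut, the button is up again, the blue box is within 40 mm of where it stood and flat on the table, and every other thing within 30 mm of its start (value of joint blue_lid above 1.8 rad and velocity of joint blue_lid between -0.05 and 0.05 rad/s and value of joint orange_lid below 0.05 rad and value of joint confirm below 0.0015 m and distance of blue_box from where it was at the start of the episode below 0.04 m and distance of each of orange_box, scanner, tape, carton, bottle, stapler from where it was at the start of the episode below 0.03 m and angle between blue_box's own z axis and vertical below 0.05 rad and linear speed of blue_box below 0.01 m/s); the robot touches nothing.
It fails at once if the blue box is lifted, tipped or shoved along more than 40 mm (distance of blue_box from where it was at the start of the episode above 0.04 m or height (world z) of blue_box above 0.012 m or angle between blue_box's own z axis and vertical above 0.12 rad).
It fails at once if the lid is flung (faster than 7 rad/s), or it or its box pinched or pushed harder than 25 N (velocity of joint blue_lid above 7 rad/s or contact force between any of the fingers, the arm and blue_box above 25 N).
It fails at once if the orange box is opened or moved (value of joint orange_lid above 0.15 rad or distance of orange_box from where it was at the start of the episode above 0.03 m).
It fails at once if the button is pressed before the lid stands open (value of joint confirm above 0.0045 m and value of joint blue_lid below 1.7 rad).
It fails at once if a bystander is moved more than 30 mm or picked up (distance of any of scanner, tape, carton, bottle, stapler from where it was at the start of the episode above 0.03 m or height (world z) of any of scanner, tape, carton, bottle, stapler above 0.015 m).
It also fails if it takes over 54 s, if anything falls off the work surface, if the arm or the gripper's body presses on something with over 40 N, if the wrist force passes 120 N, or if a joint passes its speed limit or range.

### The arm

A 7-joint arm with a two-finger parallel gripper is mounted at the origin on the work surface. World frame = base frame: x ahead of the robot, y to its left, z up, the work surface at z = 0. Lengths are in m, angles in rad, forces in N, time in s.
With the tool pointing down it reaches from about 0.4 to 0.85 m from the base axis. Payload 4.5 kg.
Tool frame: the origin (TCP) lies between the finger pads; the fingertips stand arm.tips_ahead ahead of it and the grasp point (between the pads) lies 3 mm ahead of it (arm.tips_ahead is the distance from the TCP to the fingertips, in m); z points along the fingers, y is the line along which they close (so a half turn about z gives the same grasp; the last joint's range is limited). The gripper opens to 88 mm and grips with 3 to 60 N. Pads are 18 mm wide; open, the fingers measure 123 mm over their backs; the gripper's body (75 mm by 187 mm) begins 45 mm behind the grasp point.
Start: joints at [1.14, 0.689, -0.195, 1.565, 0.157, 0.902, -0.215], TCP at [0.28, -0.559, 0.241] pointing down, gripper open.
Joint ranges: [-3.01, 3.01], [-0.46, 2.08], [-1.47, 1.51], [0.13, 2.56], [-1, 4.14], [0.04, 2.09], [-2.66, 2.66]. Speed limits (rad/s): [2.57, 2.57, 3.14, 3.14, 3.14, 3.14, 3.14].

### API

Orientations are given as [roll, pitch, yaw] about the fixed x, y, z axes, in that order (R = Rz(yaw) Ry(pitch) Rx(roll)).
In Python, from station import get_obs, viewer, workorder, arm gives the robot as it stands.
- The arm moves only by the shell command python3 -m crank 'ROWS' [FORCE]. ROWS is JSON, a list of rows, each an object of numbers: "fingers": the finger opening in mm, from 0 to 88.1; "dx", "dy", "dz": the shift along the tool's x, y, z scaled (see below); "rx", "ry", "rz": the turn, a rotation vector about the tool's x, y, z scaled (see below). In form: [{"fingers": .., "dx": .., "dy": .., "dz": .., "rx": .., "ry": .., "rz": ..}, ...]. A call has exactly 10 rows; each row is the pose to reach, as a shift and turn from the pose commanded when the call began, along the tool's axes at that moment; what a row does not reach only later rows make up. The controller multiplies each number of a shift by 0.25 m and each number of a turn by 2 rad. A row lasts 1/10 s, in which the tool goes at most 50 mm and 8.59 degrees, less where a joint would pass 70% of its speed; a pose out of reach is approached as far as the arm can. A call with a number of a shift or a turn outside -1 to 1 is refused whole. A call with a gripper value outside its range is refused whole. The fingers move at their own pace and stop on an object; FORCE is the grip in N (left out, the last holds). Time passes only in rows, so rows that repeat a pose let the fingers close, or fill a call up. It gives the time, the measured TCP pose, the force, the opening and the grip force at its end, in the units of the state.
- get_obs(): the state, without advancing time (a new reading comes with each control period).
- viewer.camera(name): name is "side" or "top" or "wrist"; returns the picture (400x640x3 uint8, blue, green, red); there is no depth.
- viewer.camera_params(name): a dict with "fx", "fy", "cx", "cy" (pixels), "R" (3x3) and "t" (3): a world point X has camera coordinates R X + t; the wrist camera has in their place "mount" (4x4, takes a point from camera to tool coordinates, whose origin is the TCP and whose axes are the flange's). Camera axes: x right, y down, z forward; pixel columns grow to the right and rows downward; lengths in m; the calibration is good to about 2 mm. The wrist camera is an equidistant fisheye: a pixel r from the principal point sees the ray r / f radians off the axis. A picture is of the moment at which its call begins: read the wrist's pose just before it. camera_params takes no time and is no camera call.
- workorder.job_done(): hands the job in; it is judged then, once.
The state is a dict: "t": time; "qpos": joint angles; "qvel": joint speeds; "joint_torque": joint torques, N m; "ee_pos": TCP position; "tcp_rot": TCP orientation; "wrist_force": force on the tool from outside, world axes, zero at the start; "wrist_torque": the same for the moment, N m; "finger_gap": finger opening in m; "grasp_force": force on a finger pad.
Only numpy, scipy, OpenCV 4.12 (cv2) and the standard library are available. Lean on these libraries where they do the work, as an engineer would, in place of code of your own. Each camera call takes 0.05 s, during which the arm holds its last target. There are 200 camera calls.

## Working session

There is one attempt and no reset: what is moved stays moved. The work goes in short steps, Python scripts to look and compute and a shell command to move; the robot and the scene stay as the last step left them, time stands still between calls to the robot, and variables do not carry over. Pictures are saved under pics/ and viewed, at most 10 in all, crops included, and the job is handed in when it is done.

```bash
ls; mkdir -p pics; python3 - <<'E'
from station import get_obs, viewer, arm
import cv2,numpy as np
o=get_obs(); print({k:np.round(v,3).tolist() for k,v in o.items()}, arm.tips_ahead)
a=viewer.camera("top"); b=viewer.camera("side")
cv2.imwrite("pics/top.png",a); cv2.imwrite("pics/side.png",b)
cv2.imwrite("pics/both.png",np.vstack([a,b])[:, :])
for n in("top","side","wrist"): print(n,{k:np.round(v,4).tolist() for k,v in viewer.camera_params(n).items()})
E
```

```text
pics
{'t': 0.0, 'qpos': [1.14, 0.69, -0.195, 1.566, 0.157, 0.902, -0.215], 'qvel': [0.002, -0.0, -0.001, 0.001, 0.001, 0.001, -0.002], 'joint_torque': [-0.001, -52.755, -1.267, -15.342, -0.053, 0.007, 0.0], 'ee_pos': [0.28, -0.558, 0.24], 'tcp_rot': [-3.14, 0.0, 0.465], 'wrist_force': [-0.706, 0.665, -0.162], 'wrist_torque': [-0.024, -0.027, -0.021], 'grasp_force': 0.0, 'finger_gap': 0.088} 0.022
top {'fx': 399.308, 'fy': 399.308, 'cx': 316.4369, 'cy': 197.4482, 'R': [[-0.0133, -0.9998, -0.0114], [-0.9925, 0.0145, -0.1214], [0.1216, 0.0097, -0.9925]], 't': [0.0076, 0.5368, 1.3263]}
side {'fx': 466.1198, 'fy': 466.1198, 'cx': 318.803, 'cy': 195.7397, 'R': [[-0.789, -0.6144, -0.0008], [-0.4706, 0.6052, -0.6421], [0.3949, -0.5062, -0.7667]], 't': [0.4085, 0.3025, 1.5199]}
wrist {'fx': 309.7069, 'fy': 309.7069, 'cx': 324.6604, 'cy': 204.6296, 'mount': [[-0.0002, -0.9519, -0.3063, 0.0788], [1.0, 0.0001, -0.001, -0.0015], [0.0009, -0.3063, 0.9519, -0.1435], [0.0, 0.0, 0.0, 1.0]]}
```

View pics/top.png

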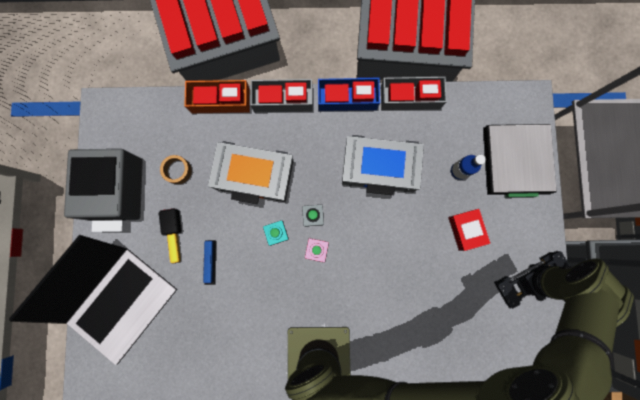

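View pics/side.png

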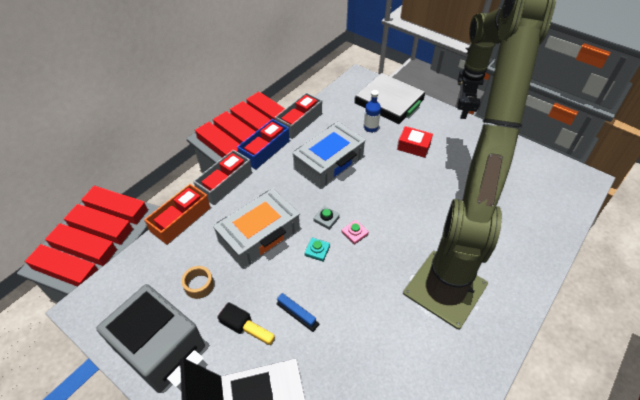

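The top view shows the blue-label box at (384,162) with its tab at (380,190), and the orange-label box at (250,170). There are three buttons: grey block (313,215), cyan (275,233) and pink (317,250). The grey one fits the description. Next I'll triangulate and confirm it in a crop.

```bash
cat > h.py <<'E'
import cv2,numpy as np
from station import get_obs, viewer, arm
P={n:viewer.camera_params(n) for n in("top","side","wrist")}
def ray(n,uv):
    p=P[n];R=np.array(p["R"]);t=np.array(p["t"])
    d=R.T@np.array([(uv[0]-p["cx"])/p["fx"],(uv[1]-p["cy"])/p["fy"],1]);return -R.T@t,d/np.linalg.norm(d)
def onz(n,uv,z):
    c,d=ray(n,uv);return c+d*(z-c[2])/d[2]
def tri(r1,r2):
    (a,d),(b,e)=r1,r2
    s=np.linalg.lstsq(np.c_[d,-e],b-a,rcond=None)[0]
    p,q=a+s[0]*d,b+s[1]*e
    return (p+q)/2,np.linalg.norm(p-q)
def blobs(im,lo,hi,roi,mina=8):
    x,y,w,h=roi;hsv=cv2.cvtColor(im,cv2.COLOR_BGR2HSV)[y:y+h,x:x+w]
    m=cv2.inRange(hsv,np.array(lo),np.array(hi))
    cs,_=cv2.findContours(m,cv2.RETR_EXTERNAL,cv2.CHAIN_APPROX_NONE)
    return sorted([(cv2.contourArea(c),c+np.array([[x,y]])) for c in cs if cv2.contourArea(c)>=mina],key=lambda a:-a[0])
def cen(c):
    m=cv2.moments(c);return np.array([m["m10"],m["m01"]])/m["m00"]
E
python3 - <<'E'
from h import *
T=cv2.imread("pics/top.png");S=cv2.imread("pics/side.png")
bt=blobs(T,(100,150,60),(125,255,255),(340,130,90,60))[0][1];bs=blobs(S,(100,150,60),(125,255,255),(290,120,80,70))[0][1]
print("label",cen(bt),cen(bs),tri(ray("top",cen(bt)),ray("side",cen(bs))))
r=cv2.minAreaRect(bt);bx=cv2.boxPoints(r);print([onz("top",q,.095).round(3).tolist() for q in bx])
gt=blobs(T,(50,100,40),(75,255,255),(300,203,27,24),5);gs=blobs(S,(50,100,40),(75,255,255),(312,200,30,28),5)
print(len(gt),len(gs),gt[0][0],gs[0][0]); g=cen(gt[0][1]),cen(gs[0][1]);print("btn",g,tri(ray("top",g[0]),ray("side",g[1])))
kt=blobs(T,(0,0,0),(180,255,60),(345,178,70,25),5);print([(a,cen(c).round(1),cv2.boundingRect(c)) for a,c in kt])
a=cv2.resize(T[120:260,260:440],None,fx=4,fy=4,interpolation=cv2.INTER_CUBIC)
cv2.imwrite("pics/crop.png",a)
E
```

```text
label [383.02522523 161.84701065] [329.04901961 145.77810458] (array([ 0.64172948, -0.22104775,  0.09544421]), np.float64(0.003849251861940567))
[[0.609, -0.146, 0.095], [0.696, -0.158, 0.095], [0.678, -0.295, 0.095], [0.592, -0.282, 0.095]]
1 1 67.5 52.0
btn (array([312.41728395, 214.32098765]), array([326.18910256, 212.73076923])) (array([0.47689416, 0.01315   , 0.039704  ]), np.float64(0.004713736139728452))
[(283.0, array([379.6, 188.7]), (345, 182, 70, 13))]
```

View pics/crop.png

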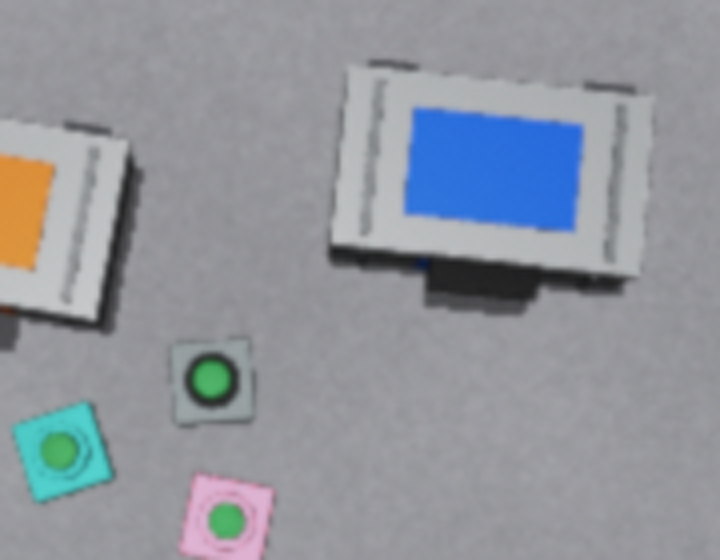

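The crop confirms the grey-block button at crop (211,380), i.e. full image (313,215), with cyan and pink as look-alikes. The blue lid corners are at crop (348,66), (652,96), (638,275) and (332,247), and the tab's front end is near (480,292). Now I'll work out the box pose and the first move.

```bash
cat >> h.py <<'E'
from scipy.spatial.transform import Rotation as Ro
# box model (measured)
YAW=-0.13; C=np.array([0.642,-0.221,0.0])
def tgt(pos,beta,yaw):   # tool z forward along yaw, tilted beta below horizontal, camera up
    f=np.array([np.cos(yaw),np.sin(yaw),0]);u=np.array([0,0,1.])
    z=f*np.cos(beta)-u*np.sin(beta);x=f*np.sin(beta)+u*np.cos(beta)
    return np.array(pos),np.c_[x,np.cross(z,x),z]
def delta(p0,R0,p,R):
    return (R0.T@(p-p0)/.25).round(3).tolist()+(Ro.from_matrix(R0.T@R).as_rotvec()/2).round(3).tolist()
def cur():
    o=get_obs();return np.array(o["ee_pos"]),Ro.from_euler("xyz",o["tcp_rot"]).as_matrix()
E
python3 - <<'E'
from h import *
import station
print([a for a in dir(arm) if a[0]!='_'])
c=[onz("top",(260+u/4-.375,120+v/4-.375),.095) for u,v in((348,66),(652,96),(638,275),(332,247))]
c=np.array(c);print(c.round(3).tolist(),c.mean(0).round(4))
e=[c[0]-c[1],c[3]-c[2]];print([(np.linalg.norm(x),np.arctan2(-x[0],x[1])) for x in e],np.linalg.norm(c[0]-c[3]),np.linalg.norm(c[1]-c[2]))
t=onz("top",(260+480/4,120+296/4),.09);print("tab",t)
f=np.array([np.cos(YAW),np.sin(YAW),0])
tip=C-.105*f; print("tabtip pred",tip)
p,R=cur()
print(delta(p,R,*tgt(tip-.13*f+[0,0,.20],np.radians(30),YAW)))
E
```

```text
['MotionError', 'tips_ahead']
[[0.732, -0.103, 0.095], [0.703, -0.352, 0.095], [0.554, -0.334, 0.095], [0.581, -0.087, 0.095]] [ 0.6423 -0.219   0.095 ]
[(np.float64(0.25101431377181965), np.float64(-0.11757779387459859)), (np.float64(0.249060305760997), np.float64(-0.10760752053324342))] 0.15209881609064899 0.14960992836795536
tab [ 0.53811384 -0.20757595  0.09      ]
tabtip pred [ 0.537886   -0.20738842  0.        ]
[1.121, -1.083, 0.161, -0.156, 0.508, 0.269]
```

```bash
sed -i 's/^YAW=.*/YAW=-0.115; C=np.array([0.642,-0.220,0.0])/' h.py
python3 -m crank '[{"fingers":6,"dx":0.03,"dy":-0.03,"dz":0,"rx":0,"ry":0.02,"rz":0.01},{"fingers":6,"dx":0.1,"dy":-0.1,"dz":0,"rx":-0.02,"ry":0.05,"rz":0.03},{"fingers":6,"dx":0.18,"dy":-0.18,"dz":0,"rx":-0.03,"ry":0.1,"rz":0.05},{"fingers":6,"dx":0.26,"dy":-0.26,"dz":0.01,"rx":-0.05,"ry":0.15,"rz":0.08},{"fingers":6,"dx":0.34,"dy":-0.34,"dz":0.02,"rx":-0.06,"ry":0.2,"rz":0.1},{"fingers":6,"dx":0.42,"dy":-0.42,"dz":0.03,"rx":-0.08,"ry":0.25,"rz":0.13},{"fingers":6,"dx":0.5,"dy":-0.5,"dz":0.04,"rx":-0.09,"ry":0.3,"rz":0.16},{"fingers":6,"dx":0.58,"dy":-0.58,"dz":0.05,"rx":-0.11,"ry":0.35,"rz":0.18},{"fingers":6,"dx":0.64,"dy":-0.64,"dz":0.06,"rx":-0.12,"ry":0.39,"rz":0.2},{"fingers":6,"dx":0.66,"dy":-0.66,"dz":0.06,"rx":-0.12,"ry":0.4,"rz":0.21}]' 10
python3 - <<'E'
from h import *
f=np.array([np.cos(YAW),np.sin(YAW),0]);tip=C-.105*f
p,R=cur();print(p,get_obs()["qpos"])
print(delta(p,R,*tgt(tip-.13*f+[0,0,.20],np.radians(30),YAW)))
E
```

```text
t: 1.1
ee_pos: [0.3393, -0.375, 0.2648]
tcp_rot: [3.134, -0.798, 0.06]
wrist_force: [2.7, -1.9, 2.3]
finger_gap: 0.0108
grasp_force: 0.0
[ 0.33929504 -0.37500858  0.26478154] [ 1.82822227  0.76483678 -1.07603     2.26026745 -1.00089353  0.04281192
  0.52718964]
[0.038, -0.713, 0.405, -0.066, 0.124, 0.053]
```

```bash
cat > k.py <<'E'
from h import *
import itertools
from scipy.optimize import least_squares
D=[([1.14,0.69,-0.195,1.566,0.157,0.902,-0.215],[.28,-.558,.24],[-3.14,0,.465])]
o=get_obs();D.append((o["qpos"],o["ee_pos"],o["tcp_rot"]))
def rot(q,s,off=(0,0)):
    ax="zyzyzyz"
    return [Ro.from_euler(a,si*qi).as_matrix() for a,si,qi in zip(ax,s,q)]
best=[]
for s in itertools.product([1,-1],repeat=7):
    e=0
    for q,p,r in D:
        M=np.eye(3)
        for A in rot(q,s): M=M@A
        T=Ro.from_euler("xyz",r).as_matrix()
        # unknown constant final roll: compare tool z only
        e+=np.linalg.norm(M[:,2]-T[:,2])
        e2=Ro.from_matrix(M.T@T).as_rotvec()
    best.append((e,s,e2))
best.sort(key=lambda b:b[0])
for b in best[:6]: print(b)
s=best[0][1]
A=[];B=[]
for q,p,r in D:
    M=np.eye(3);Ms=[]
    for X in rot(q,s): M=M@X;Ms.append(M)
    A.append(np.c_[[0,0,1],Ms[1][:,2],Ms[3][:,2],Ms[5][:,2]]);B.append(p)
A=np.vstack(A);B=np.hstack(B);x,res,*_=np.linalg.lstsq(A,B,rcond=None);print(x,(A@x-B).round(4))
E
python3 k.py
```

```text
(np.float64(0.0007624021218627454), (-1, 1, -1, 1, -1, 1, 1), array([-2.14393461e-16, -4.06492084e-16,  5.16417043e-01]))
(np.float64(0.0007624021218627454), (-1, 1, -1, 1, -1, 1, -1), array([ 4.65540879e-17, -4.81326913e-16,  1.57079633e+00]))
(np.float64(0.07334762282181219), (1, 1, 1, 1, 1, 1, 1), array([ 0.05613097, -0.05613097, -1.65342441]))
(np.float64(0.07334762282181219), (1, 1, 1, 1, 1, 1, -1), array([ 0.06933075, -0.01831054, -0.59955002]))
(np.float64(0.3178968378468309), (-1, 1, -1, 1, 1, 1, 1), array([-0.06740636,  0.06740636,  2.51598491]))
(np.float64(0.3178968378468309), (-1, 1, -1, 1, 1, 1, -1), array([ 0.09670153, -0.02553928, -2.7098736 ]))
[0.28529989 0.58684421 0.31885786 0.30426317] [ 0.0333  0.0247 -0.0043 -0.0015 -0.008   0.0043]
```

The arm's structure fits (roll-pitch chain), and joints 5 and 6 sit at their limits in this wrist branch. I'll go back to tool-down in front of the box, then tilt through the other wrist branch.

```bash
cat > log.py <<'E'
import json
from station import get_obs
o=get_obs()
open("log.txt","a").write(json.dumps([list(map(float,o[k])) for k in("qpos","ee_pos","tcp_rot")])+"\n")
import numpy as np
print(round(o["t"],2),"q",np.round(o["qpos"],3).tolist(),"p",np.round(o["ee_pos"],3).tolist(),"r",np.round(o["tcp_rot"],3).tolist(),"F",np.round(o["wrist_force"],1).tolist())
E
python3 log.py
python3 - <<'E'
from h import *
p,R=cur();T=Ro.from_euler("xyz",[np.pi,0,0]).as_matrix()
print(delta(p,R,np.array([.42,-.15,.32]),T))
E
```

```text
1.1 q [1.828, 0.765, -1.076, 2.26, -1.001, 0.043, 0.527] p [0.339, -0.375, 0.265] r [3.134, -0.798, 0.06] F [2.7, -1.9, 2.3]
[0.421, -0.88, 0.108, -0.008, -0.399, 0.027]
```

```bash

python3 -m crank '[{"fingers":6,"dx":0.03,"dy":-0.05,"dz":0,"rx":0,"ry":-0.03,"rz":0},{"fingers":6,"dx":0.07,"dy":-0.14,"dz":0.02,"rx":0,"ry":-0.08,"rz":0},{"fingers":6,"dx":0.12,"dy":-0.24,"dz":0.03,"rx":0,"ry":-0.13,"rz":0.01},{"fingers":6,"dx":0.17,"dy":-0.34,"dz":0.04,"rx":0,"ry":-0.18,"rz":0.01},{"fingers":6,"dx":0.22,"dy":-0.45,"dz":0.05,"rx":0,"ry":-0.23,"rz":0.01},{"fingers":6,"dx":0.27,"dy":-0.56,"dz":0.07,"rx":0,"ry":-0.28,"rz":0.02},{"fingers":6,"dx":0.32,"dy":-0.67,"dz":0.08,"rx":0,"ry":-0.32,"rz":0.02},{"fingers":6,"dx":0.37,"dy":-0.77,"dz":0.1,"rx":-0.01,"ry":-0.36,"rz":0.02},{"fingers":6,"dx":0.41,"dy":-0.86,"dz":0.11,"rx":-0.01,"ry":-0.39,"rz":0.03},{"fingers":6,"dx":0.42,"dy":-0.88,"dz":0.11,"rx":-0.01,"ry":-0.4,"rz":0.03}]' >/dev/null
python3 log.py
```

```text
2.1 q [0.116, 0.345, 0.295, 2.039, -0.243, 0.722, -0.996] p [0.416, -0.17, 0.311] r [-3.11, -0.082, 0.003] F [1.0, -0.2, -0.5]
```

```bash

python3 -m crank '[{"dx":0,"dy":0,"dz":0,"rx":-0.03,"ry":0,"rz":0,"fingers":6},{"dx":0,"dy":-0.02,"dz":-0.02,"rx":-0.08,"ry":0,"rz":0,"fingers":6},{"dx":0,"dy":-0.05,"dz":-0.03,"rx":-0.14,"ry":0,"rz":0,"fingers":6},{"dx":0,"dy":-0.08,"dz":-0.04,"rx":-0.2,"ry":0,"rz":0,"fingers":6},{"dx":0,"dy":-0.1,"dz":-0.04,"rx":-0.26,"ry":0,"rz":0,"fingers":6},{"dx":0,"dy":-0.1,"dz":-0.04,"rx":-0.32,"ry":0,"rz":0,"fingers":6},{"dx":0,"dy":-0.1,"dz":-0.04,"rx":-0.38,"ry":0,"rz":0,"fingers":6},{"dx":0,"dy":-0.1,"dz":-0.04,"rx":-0.43,"ry":0,"rz":0,"fingers":6},{"dx":0,"dy":-0.1,"dz":-0.04,"rx":-0.45,"ry":0,"rz":0,"fingers":6},{"dx":0,"dy":-0.1,"dz":-0.04,"rx":-0.45,"ry":0,"rz":0,"fingers":6}]' >/dev/null
python3 log.py
cat > k.py <<'E'
from h import *
import json
from scipy.optimize import least_squares
S=(-1,1,-1,1,-1,1,-1)
LO=np.array([-3.01,-.46,-1.47,.13,-1,.04,-2.66]);HI=np.array([3.01,2.08,1.51,2.56,4.14,2.09,2.66])
def frames(q):
    M=np.eye(3);Ms=[]
    for a,s,qi in zip("zyzyzyz",S,q): M=M@Ro.from_euler(a,s*qi).as_matrix();Ms.append(M)
    return Ms
def cols(q):
    m=frames(q);return np.c_[[0,0,1],m[0][:,0],m[1][:,2],m[2][:,0],m[3][:,0],m[3][:,2],m[5][:,0],m[5][:,2]]
def fit():
    d=[json.loads(l) for l in open("log.txt")]
    d.append([[1.14,0.69,-0.195,1.566,0.157,0.902,-0.215],[.28,-.558,.2405],0])
    A=np.vstack([cols(r[0]) for r in d]);b=np.hstack([r[1] for r in d])
    x=np.linalg.lstsq(A,b,rcond=1e-4)[0];return x,A@x-b
X,res=fit()
RF=Ro.from_euler("z",np.pi/2).as_matrix()
def fk(q): return cols(q)@X,frames(q)[6]@RF
def ik(p,z,x=None,q0=None,n=30,mid=0.02,seed=0):
    rng=np.random.default_rng(seed);best=None
    def f(q):
        P,R=fk(q);r=[(P-p)*20,(R[:,2]-z)*5,mid*(q-(LO+HI)/2)/(HI-LO)*2 if q0 is None else mid*(q-q0)]
        if x is not None:r.append((R[:,0]-x)*5)
        return np.hstack(r)
    for i in range(n):
        s=least_squares(f,rng.uniform(LO,HI) if (q0 is None or i) else np.clip(q0,LO,HI),bounds=(LO,HI),max_nfev=80)
        if best is None or s.cost<best.cost:best=s
    P,R=fk(best.x);return best.x,np.linalg.norm(P-p),R
if __name__=="__main__": print(X.round(4),abs(res).max())
E
python3 k.py
```

```text
3.1 q [-0.947, 0.725, 1.027, 2.257, 0.579, 0.506, -2.178] p [0.416, -0.144, 0.32] r [2.273, -0.084, 0.011] F [1.2, -1.0, 1.2]
[ 0.4018 -0.0333  0.5612 -0.0325  0.021   0.3024 -0.1047  0.4046] 0.04878270614231911
```

```bash
python3 - <<'E'
from k import *
d=[json.loads(l) for l in open("log.txt")]
d.append([[1.14,0.69,-0.195,1.566,0.157,0.902,-0.215],[.28,-.558,.2405],[-3.14,0,.465]])
for q,p,r in d:
    print(Ro.from_matrix(Ro.from_euler("xyz",r).as_matrix().T@frames(q)[6]@RF).as_rotvec().round(3))
def solve(names,f):
    A=np.vstack([f(frames(r[0])) for r in d]);b=np.hstack([r[1] for r in d])
    x,_,rk,sv=np.linalg.lstsq(A,b,rcond=1e-3);print(names,x.round(4),rk,sv.round(3)[-3:],(A@x-b).round(3))
e=np.array([0,0,1.])
solve("4z",lambda m:np.c_[e,m[1][:,2],m[3][:,2],m[5][:,2]])
solve("4z+elbow x",lambda m:np.c_[e,m[1][:,2],m[2][:,0],m[3][:,0],m[3][:,2],m[5][:,2]])
solve("4z+x0 const",lambda m:np.c_[e,m[1][:,2],m[3][:,2],m[5][:,2],[1,0,0],[0,1,0]])
solve("4z+ y",lambda m:np.c_[e,m[1][:,2],m[3][:,2],m[5][:,2],m[1][:,1],m[3][:,1],m[5][:,1]])
E
```

```text
[ 0.  0. -0.]
[ 0.  0. -0.]
[ 0. -0.  0.]
[-0.001  0.001  0.   ]
4z [0.3455 0.5647 0.3439 0.3249] 4 [1.524 0.832 0.441] [ 0.035  0.007  0.016  0.013  0.044 -0.003 -0.017  0.034 -0.016  0.04
  0.022  0.002]
4z+elbow x [ 0.344   0.5606 -0.0047 -0.0076  0.3439  0.3264] 6 [0.503 0.392 0.286] [ 0.036  0.006  0.015  0.013  0.044 -0.003 -0.016  0.034 -0.017  0.038
  0.023  0.005]
4z+x0 const [ 0.345   0.5403  0.3484  0.2972 -0.0093 -0.0346] 6 [0.882 0.43  0.311] [ 0.013 -0.012  0.014 -0.004  0.008 -0.002 -0.035  0.005 -0.02   0.026
 -0.001  0.008]
4z+ y [ 3.472e-01  5.630e-01  3.449e-01  3.238e-01 -1.890e-02 -2.700e-02
 -2.000e-04] 7 [0.845 0.706 0.338] [-0.  0.  0. -0. -0.  0. -0. -0.  0.  0. -0. -0.]
```

The y-offset model fits exactly. Next I'll check whether a plain minimum-norm resolution predicts the joints, then look for good lifting orientations.

```bash
python3 - <<'E'
s=open("k.py").read()
a=s.index("def cols");b=s.index("def fit")
s=s[:a]+"""def cols(q):
    m=frames(q);return np.c_[[0,0,1],m[1][:,2],m[3][:,2],m[5][:,2],m[1][:,1],m[3][:,1]]
"""+s[b:]
c=s.index("if __name__")
s=s[:c]+"""def jac(q):
    J=np.zeros((6,7));p,R=fk(q)
    for i in range(7):
        e=q.copy();e[i]+=1e-5;P,Q=fk(e);J[:3,i]=(P-p)/1e-5;J[3:,i]=Ro.from_matrix(Q@R.T).as_rotvec()/1e-5
    return J
def follow(q,path,lim=True):   # min-norm tracking of [(p,R)]
    q=np.array(q,float);out=[]
    for p,R in path:
        for _ in range(8):
            P,Q=fk(q);e=np.r_[p-P,Ro.from_matrix(R@Q.T).as_rotvec()];J=jac(q)
            free=np.ones(7,bool)
            for _ in range(3):
                Jf=J*free;dq=Jf.T@np.linalg.solve(Jf@Jf.T+1e-5*np.eye(6),e)
                if lim: free&=~(((q+dq)<LO+.002)&(dq<0)|((q+dq)>HI-.002)&(dq>0))
            q=q+dq*free
            if lim:q=np.clip(q,LO,HI)
        out.append((q.copy(),np.linalg.norm(e[:3]),np.linalg.norm(e[3:])))
    return out
def interp(p0,R0,p1,R1,n=20):
    w=Ro.from_matrix(R0.T@R1).as_rotvec()
    return [(p0+(p1-p0)*t,R0@Ro.from_rotvec(w*t).as_matrix()) for t in np.linspace(1/n,1,n)]
"""+s[c:]
open("k.py","w").write(s)
E
python3 - <<'E'
from k import *
print(X.round(4),abs(res).max())
d=[json.loads(l) for l in open("log.txt")]
R=lambda r:Ro.from_euler("xyz",r).as_matrix()
for a,b in((0,1),(1,2)):
    o=follow(d[a][0],interp(np.array(d[a][1]),R(d[a][2]),np.array(d[b][1]),R(d[b][2])))[-1]
    print(o[0].round(3),o[1:],np.round(d[b][0],3))
# reach search
f0=np.array([np.cos(YAW),np.sin(YAW),0]);u=np.array([0,0,1.]);H=C+.075*f0+.085*u;l=np.cross(u,f0)
for be in(20,35,50):
  for az in(0,-30,-60,-90):
    b=np.radians(be);h=f0*np.cos(np.radians(az))+l*np.sin(np.radians(az));z=h*np.cos(b)-u*np.sin(b)
    row=[]
    for th in(0,.9,1.75):
        c=H+.168*(-f0*np.cos(th)+u*np.sin(th))
        p=c-(.022-.008)*z-.012*(f0*np.sin(th)+u*np.cos(th))
        q,e,_=ik(p,z,n=6);row.append((round(e*1e3,1),q.round(1).tolist()))
    print(be,az,row)
E
```

```text
[ 0.3472  0.5629  0.345   0.3237 -0.0189 -0.0271] 0.00036870304021302536
[ 0.132  0.343  0.273  2.038 -0.231  0.72  -1.01 ] (np.float64(7.850462293418876e-17), np.float64(1.8309701008873416e-16)) [ 0.116  0.345  0.295  2.039 -0.243  0.722 -0.996]
[-0.963  0.75   1.074  2.257  0.513  0.48  -2.102] (np.float64(1.8410966031475738e-16), np.float64(7.250812648362047e-17)) [-0.947  0.725  1.027  2.257  0.579  0.506 -2.178]
20 0 [(np.float64(0.0), [0.8, 1.5, -0.6, 2.6, 3.5, 1.8, 0.0]), (np.float64(0.0), [0.6, 1.0, -0.4, 2.5, 3.3, 1.5, 0.0]), (np.float64(0.0), [0.4, 0.9, -0.2, 2.2, 3.3, 1.1, 0.0])]
20 -30 [(np.float64(0.1), [-0.0, 1.5, -0.1, 2.6, 2.4, 2.0, 0.0]), (np.float64(0.0), [-0.1, 1.0, 0.1, 2.5, 2.5, 1.5, 0.0]), (np.float64(0.0), [0.0, 0.9, -0.0, 2.1, 2.4, 1.1, 0.0])]
20 -60 [(np.float64(0.0), [-0.4, 1.3, 0.1, 2.2, 1.8, 1.2, 0.0]), (np.float64(0.0), [-0.3, 1.0, 0.1, 2.1, 1.7, 1.2, 0.0]), (np.float64(0.0), [-0.2, 0.9, 0.1, 1.7, 1.6, 1.1, 0.0])]
20 -90 [(np.float64(0.0), [-0.3, 1.2, 0.1, 1.7, 1.1, 1.2, 0.0]), (np.float64(0.0), [-0.3, 1.1, 0.2, 1.6, 1.0, 1.3, -0.0]), (np.float64(0.0), [-
[... 775 characters left out ...]
(0.0), [0.6, 1.0, -0.3, 2.4, 3.1, 0.9, 0.0]), (np.float64(0.0), [0.8, 0.7, -0.8, 2.2, 2.4, 0.5, 0.0]), (np.float64(0.0), [0.8, 0.8, -0.9, 1.8, 1.7, 0.5, 0.0])]
50 -30 [(np.float64(0.0), [0.2, 1.0, -0.2, 2.4, 2.5, 1.0, 0.0]), (np.float64(0.0), [0.4, 0.7, -0.5, 2.2, 2.0, 0.7, 0.0]), (np.float64(0.0), [0.4, 0.7, -0.5, 1.8, 1.6, 0.7, 0.0])]
50 -60 [(np.float64(0.0), [0.1, 1.0, -0.3, 2.2, 1.8, 0.9, 0.0]), (np.float64(0.0), [0.1, 0.7, -0.3, 2.0, 1.4, 0.9, 0.0]), (np.float64(0.0), [0.1, 0.8, -0.2, 1.5, 1.1, 0.9, -0.0])]
50 -90 [(np.float64(0.0), [0.0, 1.0, -0.2, 1.8, 1.2, 1.0, -0.0]), (np.float64(0.0), [-0.0, 0.8, -0.1, 1.6, 0.9, 1.1, 0.0]), (np.float64(0.0), [-0.0, 0.9, -0.0, 1.1, 0.7, 1.3, 0.0])]
```

```bash
cat > plan.py <<'E'
from k import *
f0=np.array([np.cos(YAW),np.sin(YAW),0]);u=np.array([0,0,1.]);HG=C+.075*f0+.085*u
def wp(th,beta,az,s=.015,gap=0):
    """TCP pose so that the tip's upper corner holds the lid at th"""
    _,R=tgt([0,0,0],beta,YAW+az);z=R[:,2];x=R[:,0]
    rad=lambda r:HG+r*(-f0*np.cos(th)+u*np.sin(th))
    n=-(f0*np.sin(th)*-1+u*np.cos(th))*1.0  # placeholder
    T=rad(.180)+s*z if th<beta else rad(.180-s)
    return T-.022*z-.009*x-gap*u,R
E
python3 - <<'E'
from plan import *
import sys
d=json.loads(open("log.txt").readlines()[-1]);q0=np.array(d[0])
for be in(40,50):
  for az in(-10,-20,-30):
    b=np.radians(be);a=np.radians(az);path=[];p,R=fk(q0);idx=[]
    p2,R2=wp(0,b,a,gap=.02)
    W=[(p2-.08*f0+.12*u,R2),(p2-.06*f0,R2),(p2,R2)]+[wp(t,b,a) for t in(0,.3,.6,.9,1.2,1.5,1.75)]
    for P,Q in W: path+=interp(p,R,P,Q,10);p,R=P,Q
    o=follow(q0,path)
    print(be,az,"maxerr",max(x[1] for x in o),max(x[2] for x in o))
    for i in(9,29,59,79,99):print("   ",o[i][0].round(2).tolist(),o[i][1].round(3),path[i][0].round(3))
E
```

```text
40 -10 maxerr 0.38718408168891616 0.13792832318902565
    [-0.91, -0.25, 1.23, 2.34, 0.89, 0.16, -2.27] 0.266 [ 0.448 -0.196  0.183]
    [-1.0, -0.14, 1.23, 2.34, 1.03, 0.16, -2.54] 0.387 [ 0.527 -0.205  0.063]
    [-0.99, -0.18, 1.23, 2.34, 1.06, 0.16, -2.54] 0.286 [ 0.558 -0.208  0.184]
    [-1.0, -0.17, 1.23, 2.34, 1.06, 0.16, -2.54] 0.279 [ 0.635 -0.215  0.246]
    [-1.0, -0.04, 1.23, 2.2, 0.79, 0.16, -2.37] 0.328 [ 0.724 -0.226  0.255]
40 -20 maxerr 0.3652269599408285 0.355961367824682
    [-1.6, 0.29, 1.41, 2.33, 0.31, 0.19, -2.29] 0.336 [ 0.448 -0.194  0.183]
    [-1.27, 0.28, 1.41, 2.33, 0.31, 0.19, -2.29] 0.365 [ 0.528 -0.203  0.063]
    [-1.28, 0.28, 1.41, 2.33, 0.31, 0.19, -2.29] 0.268 [ 0.559 -0.207  0.184]
    [-1.23, 0.28, 1.41, 2.16, 0.31, 0.19, -2.29] 0.274 [ 0.637 -0.212  0.246]
    [-1.22, 0.28, 1.41, 2.13, 0.31, 0.19, -2.29] 0.317 [ 0.725 -0.222  0.255]
40 -30 maxerr 0.3612997540797898 0.2418859565989192
    [-1.18, 0.21, 1.4, 2.37, 0.51, 0.05, -2.36] 0.239 [ 0.449 -0.192  0.183]
    [-1.09, 0.4, 1.33, 2.37, 0.25, 0.05, -2.36] 0.337 [ 0.529 -0.201  0.063]
    [-1.1
[... 842 characters left out ...]
.28] 0.322 [ 0.528 -0.203  0.065]
    [-0.57, 0.16, 0.83, 2.32, 0.49, 0.12, -2.28] 0.227 [ 0.559 -0.206  0.186]
    [-0.57, 0.24, 0.83, 2.2, 0.49, 0.12, -2.28] 0.203 [ 0.638 -0.212  0.25 ]
    [-0.56, 0.28, 0.83, 2.14, 0.49, 0.12, -2.28] 0.243 [ 0.727 -0.223  0.258]
50 -30 maxerr 0.3086332327664665 0.1082197391843109
    [-0.7, 0.28, 0.98, 2.28, 0.3, 0.16, -2.31] 0.191 [ 0.449 -0.192  0.185]
    [-0.71, 0.31, 0.98, 2.28, 0.3, 0.16, -2.31] 0.309 [ 0.529 -0.201  0.065]
    [-0.7, 0.33, 0.98, 2.21, 0.3, 0.16, -2.31] 0.21 [ 0.56  -0.205  0.186]
    [-0.13, 0.58, 0.44, 1.86, 0.3, 0.16, -2.31] 0.081 [ 0.64  -0.209  0.25 ]
    [-0.18, 0.73, 0.48, 1.71, 0.2, 0.16, -2.31] 0.031 [ 0.729 -0.219  0.258]
```

```bash
cat >> plan.py <<'E'
from scipy.optimize import lsq_linear
def follow(q,path):
    q=np.array(q,float);out=[]
    for p,R in path:
        for _ in range(4):
            P,Q=fk(q);e=np.r_[p-P,.3*Ro.from_matrix(R@Q.T).as_rotvec()];J=jac(q);J[3:]*=.3
            lo=np.maximum(LO+.01-q,-.15);hi=np.minimum(HI-.01-q,.15)
            q=q+lsq_linear(np.vstack([J,.005*np.eye(7)]),np.r_[e,np.zeros(7)],(np.minimum(lo,hi-1e-6),np.maximum(hi,lo+1e-6))).x
        P,Q=fk(q)
        out.append((q.copy(),np.linalg.norm(p-P),np.linalg.norm(Ro.from_matrix(R@Q.T).as_rotvec())))
    return out
def roll(R,rho): return R@Ro.from_rotvec([0,0,rho]).as_matrix()
E
cat > try.py <<'E'
from plan import *
d=json.loads(open("log.txt").readlines()[-1]);q0=np.array(d[0])
for be,az,rho in((45,0,180),(45,-20,180),(50,-10,180),(45,-20,90),(45,-20,-90),(35,-15,180)):
    b=np.radians(be);a=np.radians(az);path=[];p,R=fk(q0)
    rr=np.radians(rho)
    p2,R2=wp(0,b,a,gap=.02);hold=np.array([.42,-.12,.33])
    side=tgt([0,0,0],b,np.radians(-85))[1]; mid=tgt([0,0,0],b,np.radians(-50))[1]
    W=[(hold,roll(R,rr/2)),(hold,roll(side,rr)),(hold,roll(mid,rr)),(p2-.08*f0+.12*u,roll(R2,rr)),(p2-.06*f0,roll(R2,rr)),(p2,roll(R2,rr))]
    W+=[(P,roll(Q,rr)) for P,Q in(wp(t,b,a) for t in(0,.3,.6,.9,1.2,1.5,1.75))]
    for P,Q in W: path+=interp(p,R,P,Q,6);p,R=P,Q
    o=follow(q0,path)
    print(be,az,rho,"maxerr",np.round([max(x[1] for x in o),max(x[2] for x in o)],3))
    for i in range(len(W)):
        if i<6 or i%2: print("   ",i,o[6*i+5][0].round(2).tolist(),np.round(o[6*i+5][1:],3),path[6*i+5][0].round(3))
E
python3 try.py
```

```text
45 0 180 maxerr [0.389 1.103]
    0 [-1.08, 1.03, 1.5, 2.23, -0.42, 0.5, -2.65] [0.003 0.009] [ 0.42 -0.12  0.33]
    1 [0.58, 0.53, 1.5, 2.55, -0.99, 1.42, -2.65] [0.246 1.103] [ 0.42 -0.12  0.33]
    2 [0.39, 0.48, 1.5, 2.55, -0.99, 1.43, -2.65] [0.197 0.787] [ 0.42 -0.12  0.33]
    3 [0.64, 1.26, 1.5, 2.55, -0.99, 2.08, -1.41] [0.153 0.474] [ 0.447 -0.197  0.184]
    4 [0.65, 1.42, 1.5, 2.55, -0.99, 2.08, -1.32] [0.218 0.524] [ 0.467 -0.2    0.064]
    5 [0.6, 1.39, 1.5, 2.55, -0.99, 2.08, -1.37] [0.265 0.543] [ 0.526 -0.207  0.064]
    7 [0.59, 1.29, 1.5, 2.55, -0.99, 2.08, -1.43] [0.241 0.52 ] [ 0.534 -0.208  0.137]
    9 [0.54, 1.17, 1.5, 2.55, -0.99, 2.08, -1.53] [0.269 0.519] [ 0.593 -0.214  0.223]
    11 [0.5, 1.11, 1.5, 2.55, -0.99, 2.08, -1.59] [0.349 0.539] [ 0.683 -0.225  0.259]
45 -20 180 maxerr [0.399 1.103]
    0 [-1.08, 1.03, 1.5, 2.23, -0.42, 0.5, -2.65] [0.003 0.009] [ 0.42 -0.12  0.33]
    1 [0.58, 0.53, 1.5, 2.55, -0.99, 1.42, -2.65] [0.246 1.103] [ 0.42 -0.12  0.33]
    2 [0.39, 0.48, 1.5, 2.55, -0.99, 1.43, -2.65] [0.197 0.787] [ 0.42 -0.12  0.33]
    3 [0.7, 1
[... 2998 characters left out ...]
.12  0.33]
    1 [0.22, 0.06, 1.5, 2.55, -0.99, 0.92, -2.65] [0.288 1.214] [ 0.42 -0.12  0.33]
    2 [0.65, 0.66, 1.5, 2.55, -0.99, 1.73, -2.26] [0.201 0.853] [ 0.42 -0.12  0.33]
    3 [0.71, 1.21, 1.5, 2.55, -0.99, 2.08, -1.52] [0.176 0.62 ] [ 0.448 -0.195  0.182]
    4 [0.72, 1.37, 1.5, 2.55, -0.99, 2.08, -1.43] [0.238 0.69 ] [ 0.468 -0.197  0.062]
    5 [0.67, 1.35, 1.5, 2.55, -0.99, 2.08, -1.48] [0.28  0.713] [ 0.528 -0.204  0.062]
    7 [0.65, 1.25, 1.5, 2.55, -0.99, 2.08, -1.54] [0.257 0.682] [ 0.536 -0.205  0.135]
    9 [0.6, 1.13, 1.5, 2.55, -0.99, 2.08, -1.63] [0.28  0.674] [ 0.593 -0.208  0.219]
    11 [0.55, 1.08, 1.5, 2.55, -0.99, 2.08, -1.68] [0.356 0.695] [ 0.683 -0.219  0.255]
```

```bash
cat > try.py <<'E'
from plan import *
d=json.loads(open("log.txt").readlines()[-1]);q0=np.array(d[0])
for be,az,rho in((45,-10,-90),(45,-10,-135),(45,-10,-180),(40,0,-180),(50,-20,-180),(35,0,-180)):
    b=np.radians(be);a=np.radians(az);path=[];p,R=fk(q0)
    rr=np.radians(rho)
    p2,R2=wp(0,b,a,gap=.02);hold=np.array([.45,-.12,.36])
    side=lambda y:tgt([0,0,0],np.radians(35),np.radians(y))[1]
    W=[(hold,roll(R,rr/2)),(hold,roll(R,rr)),(hold,roll(side(-85),rr)),(hold,roll(side(-55),rr)),(hold,roll(side(-30),rr)),(p2-.08*f0+.12*u,roll(R2,rr)),(p2-.06*f0,roll(R2,rr)),(p2,roll(R2,rr))]
    W+=[(P,roll(Q,rr)) for P,Q in(wp(t,b,a) for t in(0,.3,.6,.9,1.2,1.5,1.75))]
    for P,Q in W: path+=interp(p,R,P,Q,6);p,R=P,Q
    o=follow(q0,path)
    print(be,az,rho,"maxerr",np.round([max(x[1] for x in o),max(x[2] for x in o)],3))
    for i in range(len(W)):
        if i<8 or i%2: print("   ",i,o[6*i+5][0].round(2).tolist(),np.round(o[6*i+5][1:],3))
E
python3 try.py
```

```text
45 -10 -90 maxerr [0.032 0.111]
    0 [-0.86, 0.57, 0.75, 2.1, 0.69, 0.83, -1.52] [0. 0.]
    1 [-0.74, 0.51, 0.54, 2.09, 0.79, 0.93, -0.86] [0. 0.]
    2 [-1.06, 0.84, 1.22, 2.13, 0.33, 0.6, -1.78] [0. 0.]
    3 [-1.16, 0.66, 1.26, 2.43, 1.58, 0.2, -2.65] [0.011 0.034]
    4 [0.71, 0.5, -1.46, 2.55, 1.68, 1.3, -2.45] [0.014 0.052]
    5 [1.1, 1.06, -1.46, 2.55, 2.09, 1.24, -1.95] [0.029 0.097]
    6 [1.05, 1.56, -1.46, 2.55, 2.36, 1.64, -1.78] [0.028 0.068]
    7 [0.99, 1.59, -1.46, 2.51, 2.44, 1.7, -1.77] [0. 0.]
    9 [0.98, 1.34, -1.46, 2.49, 2.28, 1.54, -1.9] [0. 0.]
    11 [1.0, 1.09, -1.46, 2.29, 2.1, 1.25, -1.8] [0. 0.]
    13 [0.95, 1.07, -1.44, 2.01, 1.99, 1.13, -1.58] [0. 0.]
45 -10 -135 maxerr [0.032 0.111]
    0 [-0.7, 0.5, 0.48, 2.09, 0.8, 0.96, -1.28] [0. 0.]
    1 [-0.17, 0.47, -0.33, 2.07, 0.97, 1.3, -0.35] [0. 0.]
    2 [-0.81, 0.58, 0.61, 2.12, 0.83, 0.92, -1.59] [0. 0.]
    3 [-0.82, 0.42, 0.54, 2.47, 1.58, 0.7, -1.99] [0. 0.]
    4 [0.71, 0.5, -1.46, 2.55, 1.68, 1.3, -1.67] [0.014 0.052]
    5 [1.1, 1.06, -1.46, 2.55, 2.09, 1.24, -1.17] [0.029 0.097]
    6 [1.05,
[... 2348 characters left out ...]
. 0.]
35 0 -180 maxerr [0.048 0.163]
    0 [-0.49, 0.46, 0.14, 2.08, 0.89, 1.1, -1.01] [0. 0.]
    1 [0.12, 0.55, -0.78, 2.05, 1.04, 1.53, 0.32] [0. 0.]
    2 [-0.53, 0.51, 0.15, 2.1, 0.94, 1.14, -0.98] [0. 0.]
    3 [-0.53, 0.37, 0.1, 2.46, 1.5, 0.91, -1.18] [0. 0.]
    4 [0.71, 0.5, -1.46, 2.55, 1.68, 1.3, -0.88] [0.014 0.052]
    5 [1.34, 1.22, -1.46, 2.55, 2.41, 1.04, -0.1] [0.041 0.135]
    6 [1.33, 1.78, -1.46, 2.55, 2.67, 1.39, 0.23] [0.031 0.072]
    7 [1.17, 1.76, -1.46, 2.54, 2.72, 1.55, 0.12] [0. 0.]
    9 [1.12, 1.49, -1.46, 2.55, 2.58, 1.47, -0.09] [0.002 0.004]
    11 [1.11, 1.22, -1.46, 2.39, 2.43, 1.2, -0.15] [0. 0.]
    13 [1.05, 1.16, -1.44, 2.13, 2.31, 1.02, -0.02] [0. 0.]
```

```bash
cat > try.py <<'E'
from plan import *
d=json.loads(open("log.txt").readlines()[-1]);q0=np.array(d[0])
l=np.cross(u,f0)
for be,az,rho,hx in((45,-25,-180,.55),(45,-25,-180,.65),(45,-40,-180,.6),(40,-25,-180,.65),(45,-25,-150,.65)):
    b=np.radians(be);a=np.radians(az);path=[];p,R=fk(q0)
    rr=np.radians(rho)
    p2,R2=wp(0,b,a,gap=.02);h1=np.array([.48,-.12,.36]);h2=np.array([hx,-.12,.36])
    side=lambda y:tgt([0,0,0],b,np.radians(y))[1]
    W=[(h1,roll(R,rr/2)),(h2,roll(R,rr*.9)),(h2,roll(side(-85),rr)),(h2,roll(side(-55),rr)),(h2,roll(R2,rr)),(p2+.08*l+.13*u,roll(R2,rr)),(p2+.08*l,roll(R2,rr)),(p2,roll(R2,rr))]
    W+=[(P,roll(Q,rr)) for P,Q in(wp(t,b,a) for t in(0,.3,.6,.9,1.2,1.5,1.75))]
    for P,Q in W: path+=interp(p,R,P,Q,6);p,R=P,Q
    o=follow(q0,path)
    print(be,az,rho,hx,"maxerr",np.round([max(x[1] for x in o),max(x[2] for x in o)],3))
    for i in range(len(W)):
        if i<8 or i%2: print("   ",i,o[6*i+5][0].round(2).tolist(),np.round(o[6*i+5][1:],3))
E
python3 try.py
```

```text
45 -25 -180 0.55 maxerr [0. 0.]
    0 [-0.44, 0.5, 0.11, 2.0, 0.89, 1.13, -0.97] [0. 0.]
    1 [0.15, 0.68, -0.81, 1.79, 1.14, 1.65, 0.15] [0. 0.]
    2 [-0.19, 0.55, -0.16, 1.79, 0.91, 1.24, -0.75] [0. 0.]
    3 [-0.12, 0.4, -0.22, 2.1, 1.27, 0.88, -0.68] [0. 0.]
    4 [0.05, 0.32, -0.24, 2.27, 1.74, 0.56, -0.71] [0. 0.]
    5 [0.16, 0.75, -0.48, 2.5, 2.24, 1.06, -1.35] [0. 0.]
    6 [0.15, 1.13, -0.46, 2.51, 2.41, 1.4, -1.53] [0. 0.]
    7 [0.34, 1.12, -0.39, 2.51, 2.61, 1.35, -1.45] [0. 0.]
    9 [0.34, 0.91, -0.4, 2.5, 2.53, 1.14, -1.38] [0. 0.]
    11 [0.3, 0.67, -0.32, 2.29, 2.36, 0.74, -1.16] [0. 0.]
    13 [0.2, 0.65, -0.16, 2.01, 2.13, 0.48, -0.9] [0. 0.]
45 -25 -180 0.65 maxerr [0. 0.]
    0 [-0.44, 0.5, 0.11, 2.0, 0.89, 1.13, -0.97] [0. 0.]
    1 [0.14, 0.82, -0.82, 1.48, 1.26, 1.75, 0.33] [0. 0.]
    2 [-0.21, 0.68, -0.07, 1.49, 0.86, 1.28, -0.57] [0. 0.]
    3 [-0.14, 0.52, -0.13, 1.84, 1.18, 0.87, -0.48] [0. 0.]
    4 [-0.0, 0.44, -0.15, 2.03, 1.56, 0.51, -0.47] [0. 0.]
    5 [0.2, 0.76, -0.55, 2.5, 2.21, 1.1, -1.31] [0. 0.]
    6 [0.18, 1.14, -0.52, 2.51, 2.39, 1.42, -
[... 1583 characters left out ...]
07, 1.42, -0.37] [0. 0.]
45 -25 -150 0.65 maxerr [0. 0.]
    0 [-0.53, 0.51, 0.26, 2.01, 0.86, 1.07, -1.18] [0. 0.]
    1 [0.07, 0.77, -0.66, 1.49, 1.19, 1.64, -0.11] [0. 0.]
    2 [-0.32, 0.68, 0.14, 1.5, 0.75, 1.19, -1.01] [0. 0.]
    3 [-0.28, 0.52, 0.11, 1.85, 1.1, 0.75, -0.95] [0. 0.]
    4 [-0.18, 0.44, 0.12, 2.04, 1.56, 0.39, -1.02] [0. 0.]
    5 [0.12, 0.74, -0.41, 2.5, 2.28, 1.03, -1.91] [0. 0.]
    6 [0.11, 1.12, -0.41, 2.52, 2.43, 1.37, -2.1] [0. 0.]
    7 [0.31, 1.12, -0.34, 2.52, 2.63, 1.33, -2.02] [0. 0.]
    9 [0.31, 0.9, -0.34, 2.5, 2.57, 1.12, -1.96] [0. 0.]
    11 [0.26, 0.66, -0.25, 2.29, 2.4, 0.71, -1.74] [0. 0.]
    13 [0.14, 0.65, -0.07, 2.02, 2.19, 0.44, -1.49] [0. 0.]
```

The plan is feasible with the camera under the tool, 45° tilt, and entering the tab from its left side. Executing waypoint by waypoint.

```bash
cat > go.py <<'E'
import sys
from plan import *
l=np.cross(u,f0);b=np.radians(45);a=np.radians(-25);rr=-np.pi
p2,R2=wp(0,b,a,gap=.02);R2=roll(R2,rr)
side=lambda y:roll(tgt([0,0,0],b,np.radians(y))[1],rr)
def show(P,Q):
    p,R=cur();print("delta",delta(p,R,P,Q),"mm",round(1e3*np.linalg.norm(P-p)),"deg",round(np.degrees(np.linalg.norm(Ro.from_matrix(R.T@Q).as_rotvec()))))
E
python3 - <<'E'
from go import *
p,R=cur();show(np.array([.48,-.12,.36]),roll(R,-np.pi/2))
E
```

```text
delta [0.269, 0.043, -0.16, -0.0, 0.0, -0.785] mm 79 deg 90
```

```bash

python3 -m crank '[{"dx":0.03,"dy":0,"dz":-0.02,"rx":0,"ry":0,"rz":-0.07,"fingers":6},{"dx":0.06,"dy":0.01,"dz":-0.03,"rx":0,"ry":0,"rz":-0.14,"fingers":6},{"dx":0.09,"dy":0.01,"dz":-0.05,"rx":0,"ry":0,"rz":-0.21,"fingers":6},{"dx":0.12,"dy":0.02,"dz":-0.07,"rx":0,"ry":0,"rz":-0.28,"fingers":6},{"dx":0.15,"dy":0.02,"dz":-0.09,"rx":0,"ry":0,"rz":-0.35,"fingers":6},{"dx":0.18,"dy":0.03,"dz":-0.11,"rx":0,"ry":0,"rz":-0.42,"fingers":6},{"dx":0.21,"dy":0.03,"dz":-0.13,"rx":0,"ry":0,"rz":-0.49,"fingers":6},{"dx":0.24,"dy":0.04,"dz":-0.15,"rx":0,"ry":0,"rz":-0.56,"fingers":6},{"dx":0.26,"dy":0.04,"dz":-0.16,"rx":0,"ry":0,"rz":-0.63,"fingers":6},{"dx":0.27,"dy":0.04,"dz":-0.16,"rx":0,"ry":0,"rz":-0.7,"fingers":6}]' >/dev/null
python3 log.py
python3 - <<'E'
from go import *
p,R=cur();show(np.array([.55,-.12,.36]),roll(R,-1.2));show(np.array([.55,-.12,.36]),side(-85))
E
```

```text
4.1 q [-0.708, 0.546, 0.55, 2.016, 0.754, 0.935, -0.957] p [0.48, -0.122, 0.362] r [2.824, 0.821, 1.231] F [-0.7, 0.4, 0.5]
delta [0.074, 0.27, 0.016, 0.0, 0.0, -0.6] mm 70 deg 69
delta [0.074, 0.27, 0.016, 0.004, 0.041, -0.143] mm 70 deg 17
```

```bash
cat > sim.py <<'E'
from go import *
def sim(W,n=6):
    q=get_obs()["qpos"];p,R=fk(q);path=[]
    for P,Q in W: path+=interp(p,R,P,Q,n);p,R=P,Q
    o=follow(q,path)
    for i in range(len(W)): print(i,o[n*i+n-1][0].round(2).tolist(),np.round(o[n*i+n-1][1:],3))
E
python3 - <<'E'
from sim import *
h2=np.array([.55,-.12,.36])
sim([(h2,side(-55)),(h2,R2),(p2+.08*l+.13*u,R2),(p2+.08*l,R2),(p2,R2)]+[(P,roll(Q,rr)) for P,Q in(wp(t,b,a) for t in(0,.4,.8,1.2,1.5,1.75))])
show(h2,side(-55))
E
```

```text
0 [-0.58, 0.43, 0.46, 2.13, 1.14, 0.58, -0.56] [0. 0.]
1 [-0.4, 0.33, 0.37, 2.29, 1.93, 0.34, -0.91] [0. 0.]
2 [-0.06, 0.73, -0.12, 2.51, 2.45, 0.91, -1.58] [0. 0.]
3 [-0.03, 1.11, -0.17, 2.52, 2.55, 1.27, -1.76] [0. 0.]
4 [0.17, 1.11, -0.11, 2.52, 2.75, 1.27, -1.69] [0. 0.]
5 [0.17, 1.05, -0.1, 2.53, 2.75, 1.23, -1.68] [0. 0.]
6 [0.15, 0.84, -0.07, 2.49, 2.71, 0.98, -1.61] [0. 0.]
7 [0.1, 0.68, 0.0, 2.34, 2.63, 0.68, -1.49] [0. 0.]
8 [0.03, 0.64, 0.11, 2.17, 2.54, 0.46, -1.38] [0. 0.]
9 [-0.02, 0.66, 0.2, 2.02, 2.47, 0.32, -1.31] [0. 0.]
10 [-0.06, 0.71, 0.27, 1.91, 2.43, 0.24, -1.29] [0. 0.]
delta [0.074, 0.27, 0.016, -0.189, 0.068, -0.319] mm 70 deg 43
```

```bash

python3 -m crank '[{"dx":0.01,"dy":0.03,"dz":0,"rx":-0.02,"ry":0.01,"rz":-0.03,"fingers":6},{"dx":0.02,"dy":0.06,"dz":0,"rx":-0.04,"ry":0.02,"rz":-0.07,"fingers":6},{"dx":0.03,"dy":0.1,"dz":0,"rx":-0.06,"ry":0.03,"rz":-0.11,"fingers":6},{"dx":0.04,"dy":0.14,"dz":0.01,"rx":-0.09,"ry":0.03,"rz":-0.15,"fingers":6},{"dx":0.05,"dy":0.17,"dz":0.01,"rx":-0.11,"ry":0.04,"rz":-0.19,"fingers":6},{"dx":0.06,"dy":0.2,"dz":0.01,"rx":-0.13,"ry":0.05,"rz":-0.22,"fingers":6},{"dx":0.06,"dy":0.23,"dz":0.01,"rx":-0.15,"ry":0.06,"rz":-0.26,"fingers":6},{"dx":0.07,"dy":0.25,"dz":0.02,"rx":-0.17,"ry":0.06,"rz":-0.29,"fingers":6},{"dx":0.07,"dy":0.27,"dz":0.02,"rx":-0.19,"ry":0.07,"rz":-0.32,"fingers":6},{"dx":0.07,"dy":0.27,"dz":0.02,"rx":-0.19,"ry":0.07,"rz":-0.32,"fingers":6}]' >/dev/null
python3 log.py
python3 -c "
from go import *
show(np.array([.55,-.12,.36]),R2);print(p2,p2+.08*l+.13*u)"
```

```text
5.1 q [-0.573, 0.426, 0.458, 2.13, 1.15, 0.57, -0.562] p [0.549, -0.124, 0.361] r [3.137, 0.784, 2.175] F [-0.0, -0.5, -0.0]
delta [0.008, 0.013, -0.004, -0.144, -0.0, -0.147] mm 4 deg 24
[ 0.52805622 -0.20202522  0.06358579] [ 0.53723596 -0.12255364  0.19358579]
```

```bash

python3 -m crank '[{"dx":0,"dy":0,"dz":0,"rx":-0.02,"ry":0,"rz":-0.02,"fingers":6},{"dx":0,"dy":0,"dz":0,"rx":-0.04,"ry":0,"rz":-0.04,"fingers":6},{"dx":0,"dy":0,"dz":0,"rx":-0.06,"ry":0,"rz":-0.06,"fingers":6},{"dx":0,"dy":0,"dz":0,"rx":-0.08,"ry":0,"rz":-0.08,"fingers":6},{"dx":0,"dy":0,"dz":0,"rx":-0.1,"ry":0,"rz":-0.1,"fingers":6},{"dx":0,"dy":0,"dz":0,"rx":-0.12,"ry":0,"rz":-0.12,"fingers":6},{"dx":0,"dy":0,"dz":0,"rx":-0.135,"ry":0,"rz":-0.135,"fingers":6},{"dx":0.01,"dy":0.01,"dz":0,"rx":-0.144,"ry":0,"rz":-0.147,"fingers":6},{"dx":0.01,"dy":0.01,"dz":0,"rx":-0.144,"ry":0,"rz":-0.147,"fingers":6},{"dx":0.01,"dy":0.01,"dz":0,"rx":-0.144,"ry":0,"rz":-0.147,"fingers":6}]' >/dev/null
python3 log.py
python3 -c "
from go import *
show(p2+.08*l+.13*u,R2);show(p2+.08*l,R2)"
```

```text
6.1 q [-0.406, 0.336, 0.379, 2.297, 1.95, 0.338, -0.928] p [0.551, -0.119, 0.358] r [-3.14, 0.785, 2.593] F [0.1, 0.0, 0.3]
delta [0.491, -0.041, 0.439, 0.0, -0.0, 0.001] mm 165 deg 0
delta [0.858, -0.04, 0.807, 0.0, -0.0, 0.001] mm 295 deg 0
```

```bash

python3 -m crank '[{"dx":0.02,"dy":0,"dz":0.02,"rx":0,"ry":0,"rz":0,"fingers":6},{"dx":0.08,"dy":0,"dz":0.07,"rx":0,"ry":0,"rz":0,"fingers":6},{"dx":0.14,"dy":-0.01,"dz":0.13,"rx":0,"ry":0,"rz":0,"fingers":6},{"dx":0.21,"dy":-0.01,"dz":0.19,"rx":0,"ry":0,"rz":0,"fingers":6},{"dx":0.28,"dy":-0.02,"dz":0.25,"rx":0,"ry":0,"rz":0,"fingers":6},{"dx":0.35,"dy":-0.03,"dz":0.31,"rx":0,"ry":0,"rz":0,"fingers":6},{"dx":0.41,"dy":-0.03,"dz":0.37,"rx":0,"ry":0,"rz":0,"fingers":6},{"dx":0.46,"dy":-0.04,"dz":0.41,"rx":0,"ry":0,"rz":0,"fingers":6},{"dx":0.49,"dy":-0.04,"dz":0.44,"rx":0,"ry":0,"rz":0,"fingers":6},{"dx":0.49,"dy":-0.04,"dz":0.44,"rx":0,"ry":0,"rz":0,"fingers":6}]' >/dev/null
python3 log.py
python3 -c "
from go import *
show(p2+.08*l,R2);show(p2,R2)
cv2.imwrite('pics/w1.png',viewer.camera('wrist'))"
```

```text
7.1 q [-0.087, 0.734, -0.066, 2.515, 2.48, 0.893, -1.608] p [0.538, -0.122, 0.192] r [-3.136, 0.782, 2.597] F [0.3, -0.5, 0.3]
delta [0.361, 0.0, 0.363, -0.0, -0.002, 0.002] mm 128 deg 0
delta [0.267, -0.29, 0.458, -0.0, -0.002, 0.002] mm 151 deg 0
```

View pics/w1.png

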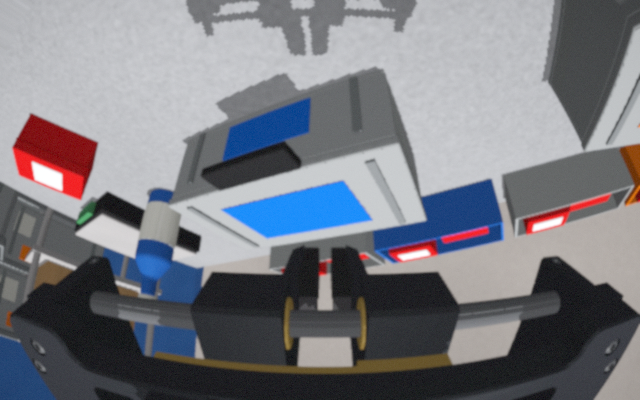

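The wrist view (image inverted, table at top) shows the blue box with its black tab spanning (204,175) to (300,160), and the fingers to its left side and above. I'll check the tab position by casting rays.

```bash
python3 - <<'E'
from go import *
im=cv2.imread("pics/w1.png");w=P["wrist"];M=np.array(w["mount"])
p,R=cur()
def wray(uv):
    d=np.array([uv[0]-w["cx"],uv[1]-w["cy"]])/w["fx"];r=np.linalg.norm(d)
    v=np.r_[d/r*np.sin(r),np.cos(r)];return p+R@M[:3,3],R@M[:3,:3]@v
def wz(uv,z):
    c,d=wray(uv);return c+d*(z-c[2])/d[2]
g=cv2.cvtColor(im,cv2.COLOR_BGR2GRAY)[130:200,190:320];m=(g<45).astype(np.uint8)
cs,_=cv2.findContours(m,cv2.RETR_EXTERNAL,cv2.CHAIN_APPROX_NONE);c=max(cs,key=cv2.contourArea)+[190,130]
ap=cv2.approxPolyDP(c,4,True)[:,0];print(ap.tolist())
def box(X): X=X-HG;return np.round([X@f0,X@l,X[2]],3).tolist()
for q in ap: print(q,"z.085",box(wz(q,.085)),"z.095",box(wz(q,.095)))
print("label",box(wz((296,208),.095)),"expect -.075,0")
E
```

```text
[[299, 160], [282, 142], [206, 168], [202, 174], [280, 149], [298, 165]]
[299 160] z.085 [-0.15, 0.043, 0.0] z.095 [-0.162, 0.05, 0.01]
[282 142] z.085 [-0.177, 0.042, 0.0] z.095 [-0.188, 0.049, 0.01]
[206 168] z.085 [-0.178, -0.041, 0.0] z.095 [-0.188, -0.028, 0.01]
[202 174] z.085 [-0.172, -0.052, 0.0] z.095 [-0.183, -0.038, 0.01]
[280 149] z.085 [-0.17, 0.036, 0.0] z.095 [-0.181, 0.044, 0.01]
[298 165] z.085 [-0.144, 0.038, 0.0] z.095 [-0.156, 0.046, 0.01]
label [-0.089, 0.006, 0.01] expect -.075,0
```

The tab's front corners measure (-0.177, ±0.042) in the hinge frame, against -0.180, ±0.045 expected. That agrees, so I'll descend beside the tab.

```bash

python3 -m crank '[{"dx":0.02,"dy":0,"dz":0.02,"rx":0,"ry":0,"rz":0,"fingers":6},{"dx":0.06,"dy":0,"dz":0.06,"rx":0,"ry":0,"rz":0,"fingers":6},{"dx":0.11,"dy":0,"dz":0.11,"rx":0,"ry":0,"rz":0,"fingers":6},{"dx":0.16,"dy":0,"dz":0.16,"rx":0,"ry":0,"rz":0,"fingers":6},{"dx":0.21,"dy":0,"dz":0.21,"rx":0,"ry":0,"rz":0,"fingers":6},{"dx":0.26,"dy":0,"dz":0.26,"rx":0,"ry":0,"rz":0,"fingers":6},{"dx":0.3,"dy":0,"dz":0.3,"rx":0,"ry":0,"rz":0,"fingers":6},{"dx":0.34,"dy":0,"dz":0.34,"rx":0,"ry":0,"rz":0,"fingers":6},{"dx":0.36,"dy":0,"dz":0.36,"rx":0,"ry":0,"rz":0,"fingers":6},{"dx":0.36,"dy":0,"dz":0.36,"rx":0,"ry":0,"rz":0,"fingers":6}]' >/dev/null
python3 log.py
python3 -c "
from go import *
p,R=cur();show(p2,R2);print(R.round(2).tolist())"
```

```text
8.15 q [-0.045, 1.103, -0.136, 2.528, 2.569, 1.251, -1.78] p [0.537, -0.122, 0.065] r [-3.138, 0.784, 2.597] F [-0.0, 0.1, -0.2]
delta [-0.09, -0.291, 0.1, 0.0, -0.001, 0.002] mm 80 deg 0
[[-0.61, 0.52, 0.6], [0.37, 0.85, -0.37], [-0.71, -0.0, -0.71]]
```

```bash

python3 -m crank '[{"dx":0,"dy":-0.02,"dz":0.01,"rx":0,"ry":0,"rz":0,"fingers":6},{"dx":-0.02,"dy":-0.06,"dz":0.02,"rx":0,"ry":0,"rz":0,"fingers":6},{"dx":-0.03,"dy":-0.1,"dz":0.03,"rx":0,"ry":0,"rz":0,"fingers":6},{"dx":-0.04,"dy":-0.14,"dz":0.05,"rx":0,"ry":0,"rz":0,"fingers":6},{"dx":-0.06,"dy":-0.18,"dz":0.06,"rx":0,"ry":0,"rz":0,"fingers":6},{"dx":-0.07,"dy":-0.22,"dz":0.07,"rx":0,"ry":0,"rz":0,"fingers":6},{"dx":-0.08,"dy":-0.26,"dz":0.09,"rx":0,"ry":0,"rz":0,"fingers":6},{"dx":-0.09,"dy":-0.28,"dz":0.1,"rx":0,"ry":0,"rz":0,"fingers":6},{"dx":-0.09,"dy":-0.29,"dz":0.1,"rx":0,"ry":0,"rz":0,"fingers":6},{"dx":-0.09,"dy":-0.29,"dz":0.1,"rx":0,"ry":0,"rz":0,"fingers":6}]' >/dev/null
python3 log.py
python3 -c "
from go import *
p,R=cur()
for t in(0,.15,.3,.45,.6,.75,.9): show(wp(t,b,a)[0],R2)
s=viewer.camera('side');cv2.imwrite('pics/s2.png',cv2.resize(s[80:240,230:450],None,fx=3,fy=3,interpolation=cv2.INTER_CUBIC))"
```

```text
9.15 q [0.157, 1.107, -0.081, 2.527, 2.772, 1.264, -1.713] p [0.528, -0.202, 0.064] r [-3.138, 0.783, 2.596] F [0.6, -0.1, 0.7]
delta [-0.056, 0.001, -0.055, 0.0, -0.001, 0.002] mm 20 deg 0
delta [-0.137, 0.004, -0.126, 0.0, -0.001, 0.002] mm 46 deg 0
delta [-0.227, 0.013, -0.185, 0.0, -0.001, 0.002] mm 73 deg 0
delta [-0.323, 0.03, -0.231, 0.0, -0.001, 0.002] mm 100 deg 0
delta [-0.424, 0.052, -0.262, 0.0, -0.001, 0.002] mm 125 deg 0
delta [-0.526, 0.08, -0.279, 0.0, -0.001, 0.002] mm 150 deg 0
delta [-0.62, 0.129, -0.283, 0.0, -0.001, 0.002] mm 173 deg 0
```

View pics/s2.png

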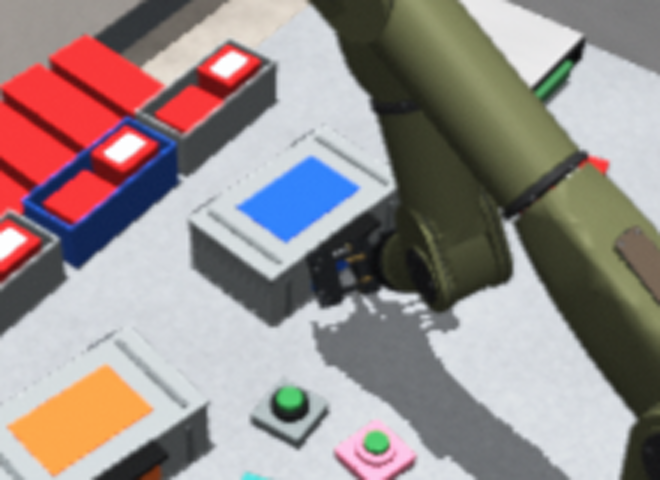

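The side view shows the fingers in front of the blue box under the tab, near crop (345,270), with the box unmoved and the lid shut. I'll lift along the arc to 0.45 rad.

```bash

python3 -m crank '[{"dx":-0.02,"dy":0,"dz":-0.02,"rx":0,"ry":0,"rz":0,"fingers":6},{"dx":-0.04,"dy":0,"dz":-0.04,"rx":0,"ry":0,"rz":0,"fingers":6},{"dx":-0.06,"dy":0,"dz":-0.06,"rx":0,"ry":0,"rz":0,"fingers":6},{"dx":-0.1,"dy":0,"dz":-0.09,"rx":0,"ry":0,"rz":0,"fingers":6},{"dx":-0.14,"dy":0,"dz":-0.13,"rx":0,"ry":0,"rz":0,"fingers":6},{"dx":-0.18,"dy":0.01,"dz":-0.16,"rx":0,"ry":0,"rz":0,"fingers":6},{"dx":-0.23,"dy":0.01,"dz":-0.185,"rx":0,"ry":0,"rz":0,"fingers":6},{"dx":-0.28,"dy":0.02,"dz":-0.21,"rx":0,"ry":0,"rz":0,"fingers":6},{"dx":-0.32,"dy":0.03,"dz":-0.23,"rx":0,"ry":0,"rz":0,"fingers":6},{"dx":-0.32,"dy":0.03,"dz":-0.23,"rx":0,"ry":0,"rz":0,"fingers":6}]' >/dev/null
python3 log.py
python3 -c "
from go import *
p,R=cur()
for t in(.45,.6,.75,.9,1.05,1.2,1.35): show(wp(t,b,a)[0],R2)
s=viewer.camera('side');cv2.imwrite('pics/s3.png',cv2.resize(s[80:240,230:450],None,fx=3,fy=3,interpolation=cv2.INTER_CUBIC))"
```

```text
10.2 q [0.133, 0.813, -0.041, 2.478, 2.725, 0.936, -1.615] p [0.547, -0.203, 0.164] r [-3.14, 0.788, 2.595] F [-0.8, 0.3, -0.4]
delta [0.007, -0.004, 0.004, 0.001, 0.001, 0.002] mm 2 deg 0
delta [-0.094, 0.018, -0.027, 0.001, 0.001, 0.002] mm 25 deg 0
delta [-0.197, 0.047, -0.043, 0.001, 0.001, 0.002] mm 52 deg 0
delta [-0.29, 0.095, -0.047, 0.001, 0.001, 0.002] mm 77 deg 0
delta [-0.382, 0.13, -0.033, 0.001, 0.001, 0.002] mm 101 deg 0
delta [-0.47, 0.167, -0.006, 0.001, 0.001, 0.002] mm 125 deg 0
delta [-0.551, 0.207, 0.035, 0.001, 0.001, 0.002] mm 147 deg 0
```

View pics/s3.png

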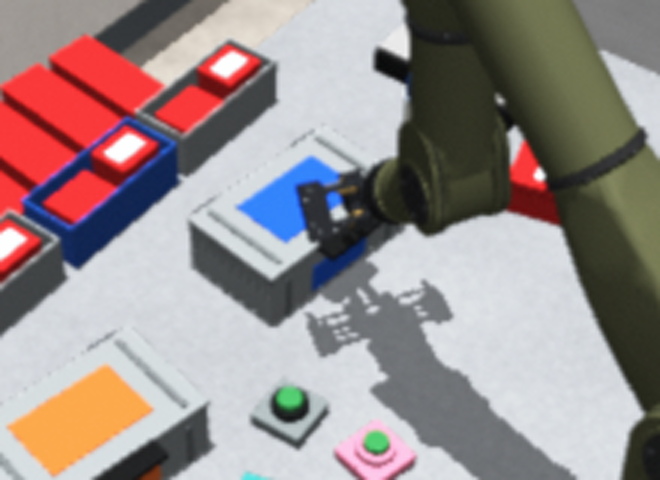

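The lid is still shut: the blue label is unchanged in the crop and the fingertips slid up in front of the tab, so the insertion was too shallow. I'll back out to the left and go in deeper and flatter.

```bash
cat > try2.py <<'E'
from sim import *
for be,az,s in((40,-15,.024),(40,-25,.024),(45,-15,.026),(35,-20,.022)):
    B=np.radians(be);A=np.radians(az)
    g=lambda t,gap=0:(lambda x:(x[0],roll(x[1],rr)))(wp(t,B,A,s,gap))
    P,Q=g(0,.015);print(be,az,s,P.round(3))
    sim([(P+.09*l+.13*u,Q),(P+.09*l,Q),(P,Q)]+[g(t) for t in(0,.4,.8,1.2,1.5,1.75)])
E
python3 try2.py
```

```text
40 -15 0.024 [ 0.534 -0.206  0.062]
0 [0.63, 1.19, -1.46, 2.55, 2.08, 1.78, -0.74] [0.006 0.016]
1 [0.63, 1.63, -1.4, 2.55, 2.44, 2.08, -0.57] [0.004 0.007]
2 [0.92, 1.66, -1.44, 2.54, 2.55, 1.89, -0.28] [0. 0.]
3 [0.92, 1.62, -1.46, 2.55, 2.51, 1.89, -0.31] [0. 0.]
4 [0.91, 1.37, -1.46, 2.52, 2.34, 1.72, -0.44] [0. 0.]
5 [0.92, 1.19, -1.46, 2.39, 2.23, 1.51, -0.41] [0. 0.]
6 [0.92, 1.13, -1.46, 2.22, 2.17, 1.38, -0.29] [0. 0.]
7 [0.9, 1.13, -1.45, 2.09, 2.15, 1.31, -0.19] [0. 0.]
8 [0.87, 1.15, -1.43, 1.98, 2.15, 1.27, -0.12] [0. 0.]
40 -25 0.024 [ 0.534 -0.206  0.062]
0 [-0.01, 0.81, -0.28, 2.55, 2.35, 1.15, -1.56] [0. 0.]
1 [0.21, 1.25, -0.66, 2.52, 2.34, 1.67, -1.45] [0. 0.]
2 [0.42, 1.23, -0.56, 2.53, 2.57, 1.6, -1.34] [0. 0.]
3 [0.42, 1.19, -0.57, 2.54, 2.55, 1.57, -1.34] [0. 0.]
4 [0.44, 0.98, -0.61, 2.51, 2.46, 1.36, -1.27] [0. 0.]
5 [0.45, 0.81, -0.61, 2.38, 2.35, 1.1, -1.13] [0. 0.]
6 [0.44, 0.74, -0.58, 2.21, 2.25, 0.91, -0.97] [0. 0.]
7 [0.42, 0.74, -0.54, 2.08, 2.18, 0.82, -0.86] [0. 0.]
8 [0.39, 0.77, -0.51, 1.97, 2.13, 0.77, -0.78] [0. 0.]
45 -15 0.026 [ 0.534 -0.207  
[... 351 characters left out ...]
, 2.17, 2.37, 0.64, -0.85] [0. 0.]
7 [0.48, 0.69, -0.47, 2.04, 2.28, 0.53, -0.76] [0. 0.]
8 [0.43, 0.72, -0.41, 1.93, 2.21, 0.47, -0.69] [0. 0.]
35 -20 0.022 [ 0.533 -0.206  0.063]
0 [0.53, 1.26, -1.46, 2.55, 2.05, 2.0, -0.86] [0.012 0.034]
1 [0.43, 1.5, -1.06, 2.55, 2.43, 2.08, -1.03] [0.007 0.013]
2 [0.84, 1.72, -1.41, 2.55, 2.66, 2.08, -0.35] [0.004 0.006]
3 [0.84, 1.69, -1.46, 2.55, 2.6, 2.08, -0.35] [0.008 0.011]
4 [0.82, 1.44, -1.46, 2.55, 2.38, 1.95, -0.53] [0.004 0.009]
5 [0.83, 1.26, -1.46, 2.45, 2.28, 1.76, -0.53] [0. 0.]
6 [0.85, 1.18, -1.46, 2.28, 2.25, 1.59, -0.42] [0. 0.]
7 [0.84, 1.18, -1.45, 2.14, 2.25, 1.5, -0.32] [0. 0.]
8 [0.82, 1.2, -1.44, 2.03, 2.26, 1.45, -0.25] [0. 0.]
```

```bash
sed -i 's/a=np.radians(-25)/a=np.radians(-18);s_=.024/; s/p2,R2=wp(0,b,a,gap=.02)/p2,R2=wp(0,b,a,s_,.018)/' go.py
python3 - <<'E'
from sim import *
show(p2+.09*l+.13*u,R2);print(p2,p2+.09*l+.13*u)
sim([(p2+.09*l+.13*u,R2),(p2+.09*l,R2),(p2,R2)]+[(wp(t,b,a,s_)[0],R2) for t in(0,.4,.8,1.2,1.5,1.75)])
E
```

```text
delta [0.059, 0.291, -0.21, -0.042, 0.0, -0.041] mm 91 deg 7
[ 0.53319266 -0.20589198  0.05922183] [ 0.54351987 -0.11648645  0.18922183]
0 [-0.03, 0.75, -0.07, 2.54, 2.65, 0.93, -1.6] [0. 0.]
1 [0.19, 1.15, -0.44, 2.53, 2.55, 1.41, -1.46] [0. 0.]
2 [0.41, 1.13, -0.36, 2.51, 2.78, 1.33, -1.37] [0. 0.]
3 [0.41, 1.08, -0.37, 2.52, 2.76, 1.29, -1.36] [0. 0.]
4 [0.41, 0.87, -0.37, 2.48, 2.7, 1.05, -1.32] [0. 0.]
5 [0.37, 0.71, -0.33, 2.34, 2.6, 0.76, -1.23] [0. 0.]
6 [0.32, 0.65, -0.24, 2.17, 2.5, 0.55, -1.12] [0. 0.]
7 [0.26, 0.66, -0.16, 2.04, 2.42, 0.43, -1.04] [0. 0.]
8 [0.22, 0.7, -0.1, 1.93, 2.37, 0.36, -0.99] [0. 0.]
```

```bash

python3 -m crank '[{"dx":0,"dy":0.02,"dz":-0.02,"rx":0,"ry":0,"rz":0,"fingers":0},{"dx":0.01,"dy":0.06,"dz":-0.05,"rx":-0.01,"ry":0,"rz":-0.01,"fingers":0},{"dx":0.02,"dy":0.1,"dz":-0.08,"rx":-0.01,"ry":0,"rz":-0.01,"fingers":0},{"dx":0.03,"dy":0.15,"dz":-0.11,"rx":-0.02,"ry":0,"rz":-0.02,"fingers":0},{"dx":0.04,"dy":0.19,"dz":-0.14,"rx":-0.03,"ry":0,"rz":-0.03,"fingers":0},{"dx":0.05,"dy":0.23,"dz":-0.17,"rx":-0.035,"ry":0,"rz":-0.035,"fingers":0},{"dx":0.06,"dy":0.26,"dz":-0.19,"rx":-0.04,"ry":0,"rz":-0.04,"fingers":0},{"dx":0.06,"dy":0.29,"dz":-0.21,"rx":-0.042,"ry":0,"rz":-0.041,"fingers":0},{"dx":0.06,"dy":0.29,"dz":-0.21,"rx":-0.042,"ry":0,"rz":-0.041,"fingers":0},{"dx":0.06,"dy":0.29,"dz":-0.21,"rx":-0.042,"ry":0,"rz":-0.041,"fingers":0}]' >/dev/null
python3 log.py
python3 -c "
from go import *
show(p2+.09*l,R2)
t=blobs(viewer.camera('top'),(100,150,60),(125,255,255),(340,130,90,60)); print([(a,cen(c).round(1)) for a,c in t[:2]])"
```

```text
11.25 q [-0.024, 0.749, -0.082, 2.539, 2.64, 0.938, -1.598] p [0.543, -0.117, 0.188] r [-3.14, 0.784, 2.712] F [-0.6, -0.7, 1.1]
delta [0.363, 0.002, 0.365, -0.001, -0.001, -0.0] mm 129 deg 0
[(1015.5, array([383.1, 161.9]))]
```

```bash

python3 -m crank '[{"dx":0.02,"dy":0,"dz":0.02,"rx":0,"ry":0,"rz":0,"fingers":0},{"dx":0.06,"dy":0,"dz":0.06,"rx":0,"ry":0,"rz":0,"fingers":0},{"dx":0.11,"dy":0,"dz":0.11,"rx":0,"ry":0,"rz":0,"fingers":0},{"dx":0.16,"dy":0,"dz":0.16,"rx":0,"ry":0,"rz":0,"fingers":0},{"dx":0.21,"dy":0,"dz":0.21,"rx":0,"ry":0,"rz":0,"fingers":0},{"dx":0.26,"dy":0,"dz":0.26,"rx":0,"ry":0,"rz":0,"fingers":0},{"dx":0.3,"dy":0,"dz":0.3,"rx":0,"ry":0,"rz":0,"fingers":0},{"dx":0.34,"dy":0,"dz":0.34,"rx":0,"ry":0,"rz":0,"fingers":0},{"dx":0.36,"dy":0,"dz":0.36,"rx":0,"ry":0,"rz":0,"fingers":0},{"dx":0.36,"dy":0,"dz":0.36,"rx":0,"ry":0,"rz":0,"fingers":0}]' >/dev/null
python3 log.py
python3 -c "
from go import *
p,R=cur();show(p2,R2)"
```

```text
12.3 q [0.056, 1.13, -0.22, 2.543, 2.656, 1.333, -1.645] p [0.542, -0.117, 0.059] r [-3.139, 0.782, 2.712] F [-0.1, -0.1, -0.4]
delta [-0.082, -0.338, 0.081, -0.001, -0.002, -0.0] mm 89 deg 0
```

```bash

python3 -m crank '[{"dx":0,"dy":-0.02,"dz":0,"rx":0,"ry":0,"rz":0,"fingers":0},{"dx":-0.02,"dy":-0.06,"dz":0.02,"rx":0,"ry":0,"rz":0,"fingers":0},{"dx":-0.03,"dy":-0.11,"dz":0.03,"rx":0,"ry":0,"rz":0,"fingers":0},{"dx":-0.04,"dy":-0.16,"dz":0.04,"rx":0,"ry":0,"rz":0,"fingers":0},{"dx":-0.05,"dy":-0.21,"dz":0.05,"rx":0,"ry":0,"rz":0,"fingers":0},{"dx":-0.06,"dy":-0.26,"dz":0.06,"rx":0,"ry":0,"rz":0,"fingers":0},{"dx":-0.07,"dy":-0.3,"dz":0.07,"rx":0,"ry":0,"rz":0,"fingers":0},{"dx":-0.08,"dy":-0.33,"dz":0.08,"rx":0,"ry":0,"rz":0,"fingers":0},{"dx":-0.08,"dy":-0.34,"dz":0.08,"rx":0,"ry":0,"rz":0,"fingers":0},{"dx":-0.08,"dy":-0.34,"dz":0.08,"rx":0,"ry":0,"rz":0,"fingers":0}]' >/dev/null
python3 log.py
python3 -c "
from go import *
p,R=cur()
for t in(0,.15,.3,.45): show(wp(t,b,a,s_)[0],R2)
s=viewer.camera('wrist');cv2.imwrite('pics/w2.png',s)"
```

```text
13.3 q [0.284, 1.114, -0.152, 2.522, 2.884, 1.291, -1.552] p [0.533, -0.206, 0.061] r [-3.14, 0.784, 2.711] F [-0.2, -0.6, 0.2]
delta [-0.047, 0.002, -0.046, -0.001, -0.001, -0.0] mm 17 deg 0
delta [-0.129, 0.004, -0.117, -0.001, -0.001, -0.0] mm 43 deg 0
delta [-0.219, 0.012, -0.175, -0.001, -0.001, -0.0] mm 70 deg 0
delta [-0.317, 0.024, -0.22, -0.001, -0.001, -0.0] mm 97 deg 0
```

View pics/w2.png

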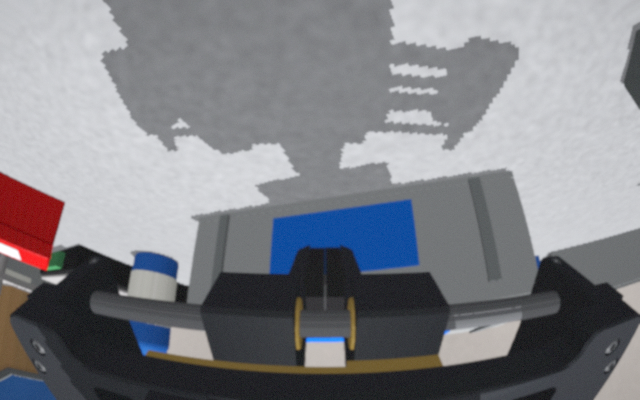

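The wrist view shows the fingertips at (325,250), in front of the blue front label and below the tab level, with the box untouched. I'll lift a little and check.

```bash

python3 -m crank '[{"dx":-0.015,"dy":0,"dz":-0.015,"rx":0,"ry":0,"rz":0,"fingers":0},{"dx":-0.03,"dy":0,"dz":-0.03,"rx":0,"ry":0,"rz":0,"fingers":0},{"dx":-0.045,"dy":0,"dz":-0.045,"rx":0,"ry":0,"rz":0,"fingers":0},{"dx":-0.06,"dy":0,"dz":-0.06,"rx":0,"ry":0,"rz":0,"fingers":0},{"dx":-0.08,"dy":0,"dz":-0.075,"rx":0,"ry":0,"rz":0,"fingers":0},{"dx":-0.1,"dy":0,"dz":-0.09,"rx":0,"ry":0,"rz":0,"fingers":0},{"dx":-0.12,"dy":0,"dz":-0.11,"rx":0,"ry":0,"rz":0,"fingers":0},{"dx":-0.14,"dy":0,"dz":-0.125,"rx":0,"ry":0,"rz":0,"fingers":0},{"dx":-0.16,"dy":0,"dz":-0.14,"rx":0,"ry":0,"rz":0,"fingers":0},{"dx":-0.16,"dy":0,"dz":-0.14,"rx":0,"ry":0,"rz":0,"fingers":0}]' >/dev/null
python3 log.py
python3 -c "
from go import *
p,R=cur()
for t in(.2,.3,.45,.6,.75,.85): show(wp(t,b,a,s_)[0],R2)
s=viewer.camera('side');cv2.imwrite('pics/s4.png',cv2.resize(s[80:240,230:450],None,fx=3,fy=3,interpolation=cv2.INTER_CUBIC))
for n,roi in(('top',(340,130,90,60)),('side',(290,120,80,70))):
  t=blobs(viewer.camera(n),(100,150,60),(125,255,255),roi); print([(a,cen(c).round(1)) for a,c in t[:2]])"
```

```text
14.35 q [0.282, 0.96, -0.147, 2.525, 2.866, 1.142, -1.533] p [0.537, -0.208, 0.115] r [-3.14, 0.785, 2.712] F [-1.1, 1.2, -0.9]
delta [0.006, 0.005, 0.004, -0.001, -0.0, -0.0] mm 2 deg 0
delta [-0.055, 0.011, -0.034, -0.001, -0.0, -0.0] mm 16 deg 0
delta [-0.153, 0.023, -0.078, -0.001, -0.0, -0.0] mm 43 deg 0
delta [-0.255, 0.04, -0.108, -0.001, -0.0, -0.0] mm 70 deg 0
delta [-0.36, 0.06, -0.122, -0.001, -0.0, -0.0] mm 96 deg 0
delta [-0.422, 0.096, -0.125, -0.001, -0.0, -0.0] mm 113 deg 0
[(998.5, array([383.8, 159.6]))]
[(409.0, array([328.3, 142.2])), (22.0, array([336.1, 171.6]))]
```

View pics/s4.png

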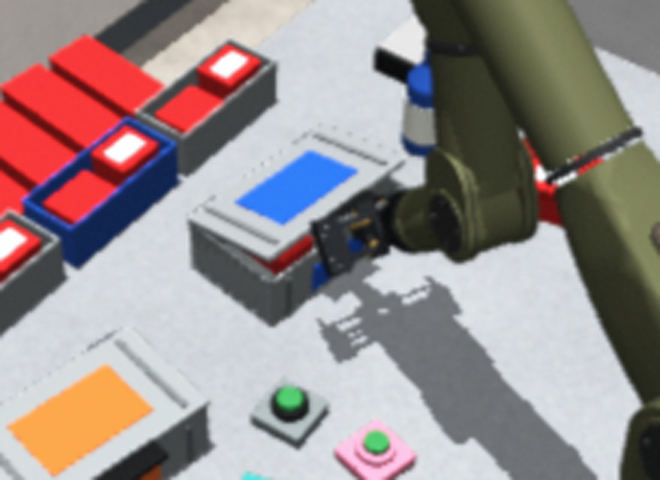

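The lid is now opening: the gap shows red cartons at crop (290,255), with the fingers under the tab. Continuing along the arc.

```bash

python3 -m crank '[{"dx":-0.02,"dy":0,"dz":-0.015,"rx":0,"ry":0,"rz":0,"fingers":0},{"dx":-0.055,"dy":0.01,"dz":-0.034,"rx":0,"ry":0,"rz":0,"fingers":0},{"dx":-0.085,"dy":0.015,"dz":-0.05,"rx":0,"ry":0,"rz":0,"fingers":0},{"dx":-0.12,"dy":0.02,"dz":-0.065,"rx":0,"ry":0,"rz":0,"fingers":0},{"dx":-0.153,"dy":0.023,"dz":-0.078,"rx":0,"ry":0,"rz":0,"fingers":0},{"dx":-0.19,"dy":0.03,"dz":-0.09,"rx":0,"ry":0,"rz":0,"fingers":0},{"dx":-0.225,"dy":0.035,"dz":-0.1,"rx":0,"ry":0,"rz":0,"fingers":0},{"dx":-0.255,"dy":0.04,"dz":-0.108,"rx":0,"ry":0,"rz":0,"fingers":0},{"dx":-0.29,"dy":0.045,"dz":-0.113,"rx":0,"ry":0,"rz":0,"fingers":0},{"dx":-0.29,"dy":0.045,"dz":-0.113,"rx":0,"ry":0,"rz":0,"fingers":0}]' >/dev/null
python3 log.py
python3 -c "
from go import *
p,R=cur()
for t in(.65,.78,.79,.9,1.05,1.2,1.35,1.5,1.65,1.75): show(wp(t,b,a,s_)[0],R2)
for n,roi in(('top',(340,110,90,80)),('side',(280,60,100,110))):
  t=blobs(viewer.camera(n),(100,150,60),(125,255,255),roi); print([(a,cen(c).round(1)) for a,c in t[:2]])"
```

```text
15.5 q [0.255, 0.745, -0.111, 2.409, 2.815, 0.817, -1.473] p [0.57, -0.211, 0.186] r [-3.141, 0.786, 2.711] F [-0.5, 0.0, -0.4]
delta [0.002, 0.001, -0.002, -0.001, 0.0, -0.0] mm 1 deg 0
delta [-0.09, 0.02, -0.011, -0.001, 0.0, -0.0] mm 23 deg 0
delta [-0.094, 0.042, -0.013, -0.001, 0.0, -0.0] mm 26 deg 0
delta [-0.16, 0.058, -0.011, -0.001, 0.0, -0.0] mm 43 deg 0
delta [-0.25, 0.082, 0.004, -0.001, 0.0, -0.0] mm 66 deg 0
delta [-0.335, 0.108, 0.032, -0.001, 0.0, -0.0] mm 88 deg 0
delta [-0.414, 0.136, 0.073, -0.001, 0.0, -0.0] mm 110 deg 0
delta [-0.486, 0.165, 0.126, -0.001, 0.0, -0.0] mm 132 deg 0
delta [-0.549, 0.194, 0.189, -0.001, 0.0, -0.0] mm 153 deg 0
delta [-0.584, 0.213, 0.236, -0.001, 0.0, -0.0] mm 166 deg 0
[(699.0, array([385.8, 152. ]))]
[(138.0, array([324.8, 134.3])), (121.5, array([284. , 135.8]))]
```

```bash

python3 -m crank '[{"dx":-0.03,"dy":0.01,"dz":-0.005,"rx":0,"ry":0,"rz":0,"fingers":0},{"dx":-0.07,"dy":0.02,"dz":-0.01,"rx":0,"ry":0,"rz":0,"fingers":0},{"dx":-0.115,"dy":0.035,"dz":-0.012,"rx":0,"ry":0,"rz":0,"fingers":0},{"dx":-0.16,"dy":0.055,"dz":-0.011,"rx":0,"ry":0,"rz":0,"fingers":0},{"dx":-0.205,"dy":0.07,"dz":-0.004,"rx":0,"ry":0,"rz":0,"fingers":0},{"dx":-0.25,"dy":0.082,"dz":0.004,"rx":0,"ry":0,"rz":0,"fingers":0},{"dx":-0.293,"dy":0.095,"dz":0.018,"rx":0,"ry":0,"rz":0,"fingers":0},{"dx":-0.335,"dy":0.108,"dz":0.032,"rx":0,"ry":0,"rz":0,"fingers":0},{"dx":-0.36,"dy":0.115,"dz":0.043,"rx":0,"ry":0,"rz":0,"fingers":0},{"dx":-0.36,"dy":0.115,"dz":0.043,"rx":0,"ry":0,"rz":0,"fingers":0}]' >/dev/null
python3 log.py
python3 -c "
from go import *
p,R=cur()
for t in(1.25,1.35,1.5,1.6,1.7,1.8): show(wp(t,b,a,s_)[0],R2)
for n,roi in(('top',(340,90,90,100)),('side',(280,60,100,110))):
  t=blobs(viewer.camera(n),(100,150,60),(125,255,255),roi); print([(a,cen(c).round(1)) for a,c in t[:2]])"
```

```text
16.6 q [0.168, 0.648, -0.009, 2.162, 2.707, 0.474, -1.367] p [0.647, -0.214, 0.241] r [-3.14, 0.784, 2.712] F [-0.3, -1.0, 0.2]
delta [-0.007, 0.001, -0.003, -0.001, -0.001, -0.0] mm 2 deg 0
delta [-0.059, 0.02, 0.026, -0.001, -0.001, -0.0] mm 17 deg 0
delta [-0.131, 0.048, 0.078, -0.001, -0.001, -0.0] mm 40 deg 0
delta [-0.174, 0.068, 0.119, -0.001, -0.001, -0.0] mm 55 deg 0
delta [-0.212, 0.087, 0.165, -0.001, -0.001, -0.0] mm 71 deg 0
delta [-0.246, 0.106, 0.214, -0.001, -0.001, -0.0] mm 86 deg 0
[(118.5, array([365.1,  99.5])), (42.0, array([389. , 139.6]))]
[(121.5, array([284. , 135.8])), (83.5, array([344.6, 164.3]))]
```

```bash

python3 -m crank '[{"dx":-0.03,"dy":0.01,"dz":0.01,"rx":0,"ry":0,"rz":0,"fingers":0},{"dx":-0.06,"dy":0.02,"dz":0.026,"rx":0,"ry":0,"rz":0,"fingers":0},{"dx":-0.096,"dy":0.034,"dz":0.05,"rx":0,"ry":0,"rz":0,"fingers":0},{"dx":-0.131,"dy":0.048,"dz":0.078,"rx":0,"ry":0,"rz":0,"fingers":0},{"dx":-0.155,"dy":0.058,"dz":0.1,"rx":0,"ry":0,"rz":0,"fingers":0},{"dx":-0.174,"dy":0.068,"dz":0.119,"rx":0,"ry":0,"rz":0,"fingers":0},{"dx":-0.195,"dy":0.078,"dz":0.142,"rx":0,"ry":0,"rz":0,"fingers":0},{"dx":-0.212,"dy":0.087,"dz":0.165,"rx":0,"ry":0,"rz":0,"fingers":0},{"dx":-0.24,"dy":0.1,"dz":0.2,"rx":0,"ry":0,"rz":0,"fingers":0},{"dx":-0.24,"dy":0.1,"dz":0.2,"rx":0,"ry":0,"rz":0,"fingers":0}]' >/dev/null
python3 log.py
python3 -c "
from go import *
p,R=cur()
s=viewer.camera('side');cv2.imwrite('pics/s5.png',cv2.resize(s[50:230,230:450],None,fx=3,fy=3,interpolation=cv2.INTER_CUBIC))"
```

```text
17.7 q [0.097, 0.707, 0.097, 1.927, 2.634, 0.285, -1.309] p [0.729, -0.223, 0.247] r [-3.14, 0.785, 2.713] F [-0.5, 0.6, 0.8]
```

View pics/s5.png

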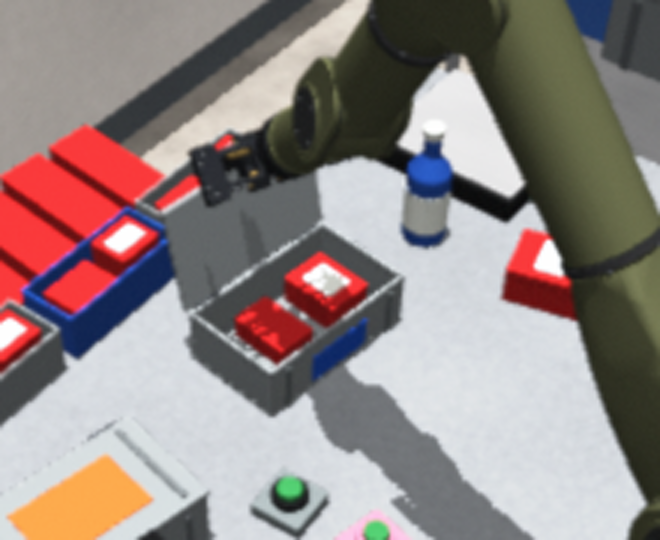

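The lid stands open past upright; crop (240,215) shows its underside, and the box hasn't moved. Now I'll retreat and swing the tool down towards the button.

```bash
python3 - <<'E'
from sim import *
r1=np.array([.58,-.17,.32])
bt=np.array([.477,.013,.0397])
for be in(90,80,70):
    for yw in(0,-.45):
        Rd=roll(tgt([0,0,0],np.radians(be),yw)[1],rr)
        top=bt-.022*Rd[:,2]
        print(be,yw,top);sim([(r1,R2),(top+[0,0,.17],Rd),(top+[0,0,.03],Rd),(top-[0,0,.008],Rd)])
show(r1,R2)
E
```

```text
90 0 [0.477  0.013  0.0617]
0 [-0.0, 0.42, 0.12, 2.29, 2.58, 0.37, -1.31] [0. 0.]
1 [0.31, 0.58, -0.69, 1.99, 0.54, 0.75, 0.88] [0. 0.]
2 [0.13, 0.8, -0.42, 2.12, 0.84, 0.4, 0.61] [0. 0.]
3 [0.06, 0.86, -0.3, 2.13, 0.93, 0.29, 0.52] [0. 0.]
90 -0.45 [0.477  0.013  0.0617]
0 [-0.0, 0.42, 0.12, 2.29, 2.58, 0.37, -1.31] [0. 0.]
1 [0.22, 0.55, -0.53, 2.0, 0.43, 0.7, 0.54] [0. 0.]
2 [0.05, 0.78, -0.29, 2.12, 0.67, 0.33, 0.33] [0. 0.]
3 [-0.01, 0.85, -0.19, 2.13, 0.72, 0.22, 0.28] [0. 0.]
80 0 [0.47317974 0.013      0.06136577]
0 [-0.0, 0.42, 0.12, 2.29, 2.58, 0.37, -1.31] [0. 0.]
1 [0.24, 0.5, -0.57, 2.16, 0.71, 0.47, 0.7] [0. 0.]
2 [0.06, 0.77, -0.33, 2.29, 1.85, 0.26, -0.42] [0. 0.]
3 [0.14, 0.88, -0.45, 2.3, 1.99, 0.4, -0.55] [0. 0.]
80 -0.45 [0.47356006 0.01466168 0.06136577]
0 [-0.0, 0.42, 0.12, 2.29, 2.58, 0.37, -1.31] [0. 0.]
1 [0.07, 0.48, -0.4, 2.15, 0.66, 0.5, 0.27] [0. 0.]
2 [-0.11, 0.76, -0.14, 2.28, 1.75, 0.2, -0.82] [0.001 0.003]
3 [-0.01, 0.86, -0.3, 2.29, 1.92, 0.35, -0.99] [0. 0.]
70 0 [0.46947556 0.013      0.06037324]
0 [-0.0, 0.42, 0.12, 2.29, 2.58, 0.37, -1.31] [0. 0.]
1 [-0.18, 0.44, 0.02, 2.37, 2.0, 0.05, -0.59] [0.002 0.01 ]
2 [0.11, 0.83, -0.45, 2.47, 2.42, 0.59, -1.02] [0. 0.]
3 [0.12, 0.94, -0.48, 2.48, 2.47, 0.71, -1.06] [0. 0.]
70 -0.45 [0.47022464 0.01627287 0.06037324]
0 [-0.0, 0.42, 0.12, 2.29, 2.58, 0.37, -1.31] [0. 0.]
1 [-0.35, 0.45, 0.07, 2.32, 1.02, 0.23, -0.14] [0.004 0.007]
2 [-0.1, 0.81, -0.32, 2.42, 2.16, 0.57, -1.35] [0. 0.]
3 [-0.07, 0.92, -0.37, 2.43, 2.23, 0.68, -1.42] [0. 0.]
delta [0.238, -0.053, -0.648, -0.001, -0.001, 0.0] mm 173 deg 0
```

```bash

python3 -m crank '[{"dx":0.01,"dy":0,"dz":-0.03,"rx":0,"ry":0,"rz":0,"fingers":0},{"dx":0.03,"dy":-0.01,"dz":-0.09,"rx":0,"ry":0,"rz":0,"fingers":0},{"dx":0.06,"dy":-0.01,"dz":-0.17,"rx":0,"ry":0,"rz":0,"fingers":0},{"dx":0.09,"dy":-0.02,"dz":-0.25,"rx":0,"ry":0,"rz":0,"fingers":0},{"dx":0.12,"dy":-0.02,"dz":-0.34,"rx":0,"ry":0,"rz":0,"fingers":0},{"dx":0.16,"dy":-0.03,"dz":-0.43,"rx":0,"ry":0,"rz":0,"fingers":0},{"dx":0.19,"dy":-0.04,"dz":-0.52,"rx":0,"ry":0,"rz":0,"fingers":0},{"dx":0.22,"dy":-0.05,"dz":-0.6,"rx":0,"ry":0,"rz":0,"fingers":0},{"dx":0.24,"dy":-0.05,"dz":-0.65,"rx":0,"ry":0,"rz":0,"fingers":0},{"dx":0.24,"dy":-0.05,"dz":-0.65,"rx":0,"ry":0,"rz":0,"fingers":0}]' >/dev/null
python3 log.py
python3 - <<'E'
from go import *
Rd=roll(tgt([0,0,0],np.pi/2,0)[1],rr);show(np.array([.477,.013,.0617+.17]),Rd)
s=viewer.camera('side');T=viewer.camera("top")
cv2.imwrite('pics/s6.png',np.hstack([cv2.resize(s[50:230,230:450],None,fx=1.8,fy=1.8),cv2.resize(T[60:240,220:440],None,fx=1.8,fy=1.8)]))
g=blobs(T,(50,100,40),(75,255,255),(300,203,27,24),5);print([cen(c) for a,c in g])
E
```

```text
18.75 q [-0.011, 0.419, 0.124, 2.29, 2.577, 0.367, -1.308] p [0.578, -0.169, 0.321] r [-3.141, 0.783, 2.712] F [1.2, 1.1, 0.1]
delta [0.725, 0.492, -0.22, -0.084, 0.385, -0.204] mm 226 deg 51
[array([312.44117647, 214.34558824])]
```

View pics/s6.png

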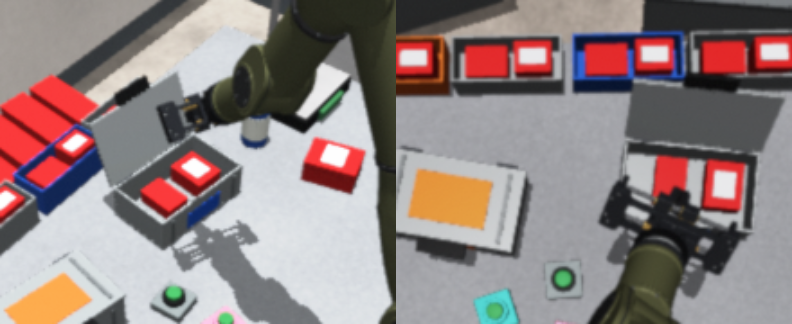

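The lid leans back open on its own in both views. The blue box is in place, and the orange box is shut. Moving over the grey button.

```bash

python3 -m crank '[{"dx":0.03,"dy":0.02,"dz":-0.01,"rx":-0.005,"ry":0.02,"rz":-0.01,"fingers":0},{"dx":0.1,"dy":0.06,"dz":-0.03,"rx":-0.01,"ry":0.05,"rz":-0.03,"fingers":0},{"dx":0.18,"dy":0.12,"dz":-0.05,"rx":-0.02,"ry":0.1,"rz":-0.05,"fingers":0},{"dx":0.27,"dy":0.18,"dz":-0.08,"rx":-0.03,"ry":0.15,"rz":-0.08,"fingers":0},{"dx":0.36,"dy":0.25,"dz":-0.11,"rx":-0.04,"ry":0.2,"rz":-0.1,"fingers":0},{"dx":0.46,"dy":0.31,"dz":-0.14,"rx":-0.055,"ry":0.25,"rz":-0.13,"fingers":0},{"dx":0.55,"dy":0.38,"dz":-0.17,"rx":-0.065,"ry":0.3,"rz":-0.16,"fingers":0},{"dx":0.64,"dy":0.44,"dz":-0.2,"rx":-0.075,"ry":0.345,"rz":-0.18,"fingers":0},{"dx":0.72,"dy":0.49,"dz":-0.22,"rx":-0.084,"ry":0.385,"rz":-0.204,"fingers":0},{"dx":0.72,"dy":0.49,"dz":-0.22,"rx":-0.084,"ry":0.385,"rz":-0.204,"fingers":0}]' >/dev/null
python3 log.py
python3 - <<'E'
from sim import *
Rd=roll(tgt([0,0,0],np.pi/2,0)[1],rr);t=np.array([.477,.013,.0617])
show(t+[0,0,.015],Rd);sim([(t+[0,0,.015],Rd),(t-[0,0,.008],Rd)])
E
```

```text
19.85 q [0.072, 0.429, -0.203, 2.165, 0.958, 0.322, 0.397] p [0.531, -0.064, 0.267] r [-3.066, 0.394, 2.964] F [-0.2, -0.2, -0.8]
delta [0.54, 0.307, 0.577, -0.055, 0.193, -0.095] mm 212 deg 25
0 [0.11, 0.82, -0.38, 2.12, 0.88, 0.36, 0.57] [0. 0.]
1 [0.06, 0.86, -0.3, 2.13, 0.93, 0.29, 0.52] [0. 0.]
```

```bash
python3 -c "
from go import *
Rd=roll(tgt([0,0,0],np.pi/2,0)[1],rr);show(np.array([.477,.013,.2]),Rd)"
```

```text
delta [0.35, 0.273, 0.123, -0.055, 0.193, -0.095] mm 115 deg 25
```

```bash

python3 -m crank '[{"dx":0.04,"dy":0.03,"dz":0.01,"rx":-0.005,"ry":0.02,"rz":-0.01,"fingers":0},{"dx":0.09,"dy":0.07,"dz":0.03,"rx":-0.01,"ry":0.05,"rz":-0.02,"fingers":0},{"dx":0.14,"dy":0.11,"dz":0.05,"rx":-0.02,"ry":0.08,"rz":-0.04,"fingers":0},{"dx":0.19,"dy":0.15,"dz":0.07,"rx":-0.03,"ry":0.11,"rz":-0.05,"fingers":0},{"dx":0.25,"dy":0.2,"dz":0.09,"rx":-0.04,"ry":0.14,"rz":-0.07,"fingers":0},{"dx":0.31,"dy":0.24,"dz":0.11,"rx":-0.05,"ry":0.17,"rz":-0.08,"fingers":0},{"dx":0.35,"dy":0.273,"dz":0.123,"rx":-0.055,"ry":0.193,"rz":-0.095,"fingers":0},{"dx":0.35,"dy":0.273,"dz":0.123,"rx":-0.055,"ry":0.193,"rz":-0.095,"fingers":0},{"dx":0.35,"dy":0.273,"dz":0.123,"rx":-0.055,"ry":0.193,"rz":-0.095,"fingers":0},{"dx":0.35,"dy":0.273,"dz":0.123,"rx":-0.055,"ry":0.193,"rz":-0.095,"fingers":0}]' >/dev/null
python3 log.py
python3 - <<'E'
from go import *
Rd=roll(tgt([0,0,0],np.pi/2,0)[1],rr);show(np.array([.477,.013,.0617+.012]),Rd)
im=viewer.camera('wrist');w=P["wrist"];M=np.array(w["mount"]);p,R=cur()
for A,c in blobs(im,(45,90,40),(80,255,255),(0,0,640,400),30):
    uv=cen(c);d=(uv-[w["cx"],w["cy"]])/w["fx"];r=np.linalg.norm(d);v=R@M[:3,:3]@np.r_[d/r*np.sin(r),np.cos(r)];o=p+R@M[:3,3]
    print(A,uv.round(1),(o+v*(.0397-o[2])/v[2]).round(4))
E
```

```text
20.85 q [0.251, 0.615, -0.592, 2.034, 0.563, 0.651, 0.857] p [0.477, 0.013, 0.201] r [3.141, 0.005, -3.141] F [0.0, -0.7, 0.2]
delta [0.004, 0.001, 0.508, 0.0, 0.002, 0.0] mm 127 deg 0
813.5 [324.8 186. ] [0.4751 0.0142 0.0397]
653.0 [313.5  67.9] [0.3571 0.0034 0.0397]
595.5 [449.1 132.6] [0.417  0.1423 0.0397]
```

```bash

python3 -m crank '[{"dx":0.005,"dy":0,"dz":0.03,"rx":0,"ry":0.002,"rz":0,"fingers":0},{"dx":0.005,"dy":0,"dz":0.09,"rx":0,"ry":0.002,"rz":0,"fingers":0},{"dx":0.005,"dy":0,"dz":0.17,"rx":0,"ry":0.002,"rz":0,"fingers":0},{"dx":0.005,"dy":0,"dz":0.25,"rx":0,"ry":0.002,"rz":0,"fingers":0},{"dx":0.005,"dy":0,"dz":0.33,"rx":0,"ry":0.002,"rz":0,"fingers":0},{"dx":0.005,"dy":0,"dz":0.4,"rx":0,"ry":0.002,"rz":0,"fingers":0},{"dx":0.005,"dy":0,"dz":0.46,"rx":0,"ry":0.002,"rz":0,"fingers":0},{"dx":0.005,"dy":0,"dz":0.5,"rx":0,"ry":0.002,"rz":0,"fingers":0},{"dx":0.005,"dy":0,"dz":0.508,"rx":0,"ry":0.002,"rz":0,"fingers":0},{"dx":0.005,"dy":0,"dz":0.508,"rx":0,"ry":0.002,"rz":0,"fingers":0}]' >/dev/null
python3 log.py
python3 -m crank '[{"dx":0,"dy":0,"dz":0.015,"rx":0,"ry":0,"rz":0,"fingers":0},{"dx":0,"dy":0,"dz":0.03,"rx":0,"ry":0,"rz":0,"fingers":0},{"dx":0,"dy":0,"dz":0.045,"rx":0,"ry":0,"rz":0,"fingers":0},{"dx":0,"dy":0,"dz":0.055,"rx":0,"ry":0,"rz":0,"fingers":0},{"dx":0,"dy":0,"dz":0.062,"rx":0,"ry":0,"rz":0,"fingers":0},{"dx":0,"dy":0,"dz":0.068,"rx":0,"ry":0,"rz":0,"fingers":0},{"dx":0,"dy":0,"dz":0.072,"rx":0,"ry":0,"rz":0,"fingers":0},{"dx":0,"dy":0,"dz":0.072,"rx":0,"ry":0,"rz":0,"fingers":0},{"dx":0,"dy":0,"dz":0.072,"rx":0,"ry":0,"rz":0,"fingers":0},{"dx":0,"dy":0,"dz":0.072,"rx":0,"ry":0,"rz":0,"fingers":0}]' >/dev/null
python3 log.py
```

```text
21.9 q [0.072, 0.82, -0.32, 2.128, 0.824, 0.318, 0.624] p [0.476, 0.014, 0.074] r [3.141, -0.0, -3.14] F [-0.2, 0.2, -0.6]
22.9 q [0.038, 0.852, -0.265, 2.134, 0.86, 0.262, 0.59] p [0.476, 0.014, 0.056] r [3.141, 0.0, -3.14] F [-0.0, 0.3, 0.5]
```

```bash

python3 -m crank '[{"dx":0,"dy":0,"dz":0.004,"rx":0,"ry":0,"rz":0,"fingers":0},{"dx":0,"dy":0,"dz":0.008,"rx":0,"ry":0,"rz":0,"fingers":0},{"dx":0,"dy":0,"dz":0.012,"rx":0,"ry":0,"rz":0,"fingers":0},{"dx":0,"dy":0,"dz":0.012,"rx":0,"ry":0,"rz":0,"fingers":0},{"dx":0,"dy":0,"dz":0.012,"rx":0,"ry":0,"rz":0,"fingers":0},{"dx":0,"dy":0,"dz":0.012,"rx":0,"ry":0,"rz":0,"fingers":0},{"dx":0,"dy":0,"dz":0.012,"rx":0,"ry":0,"rz":0,"fingers":0},{"dx":0,"dy":0,"dz":0.012,"rx":0,"ry":0,"rz":0,"fingers":0},{"dx":0,"dy":0,"dz":0.012,"rx":0,"ry":0,"rz":0,"fingers":0},{"dx":0,"dy":0,"dz":0.012,"rx":0,"ry":0,"rz":0,"fingers":0}]' >/dev/null
python3 log.py
python3 -m crank '[{"dx":0,"dy":0,"dz":0.004,"rx":0,"ry":0,"rz":0,"fingers":0},{"dx":0,"dy":0,"dz":0.008,"rx":0,"ry":0,"rz":0,"fingers":0},{"dx":0,"dy":0,"dz":0.008,"rx":0,"ry":0,"rz":0,"fingers":0},{"dx":0,"dy":0,"dz":0.008,"rx":0,"ry":0,"rz":0,"fingers":0},{"dx":0,"dy":0,"dz":0.008,"rx":0,"ry":0,"rz":0,"fingers":0},{"dx":0,"dy":0,"dz":0.008,"rx":0,"ry":0,"rz":0,"fingers":0},{"dx":0,"dy":0,"dz":0.008,"rx":0,"ry":0,"rz":0,"fingers":0},{"dx":0,"dy":0,"dz":0.008,"rx":0,"ry":0,"rz":0,"fingers":0},{"dx":0,"dy":0,"dz":0.008,"rx":0,"ry":0,"rz":0,"fingers":0},{"dx":0,"dy":0,"dz":0.008,"rx":0,"ry":0,"rz":0,"fingers":0}]' >/dev/null
python3 log.py
```

```text
23.9 q [0.032, 0.857, -0.255, 2.135, 0.866, 0.252, 0.585] p [0.476, 0.014, 0.053] r [3.141, 0.0, -3.14] F [-0.2, 0.8, -0.1]
24.9 q [0.028, 0.861, -0.249, 2.136, 0.87, 0.246, 0.582] p [0.476, 0.014, 0.051] r [3.141, -0.0, -3.14] F [-0.0, -0.1, 0.4]
```

```bash
python3 -c "
from station import *;o=get_obs();print(o['finger_gap'],arm.tips_ahead)"
python3 -m crank '[{"dx":0,"dy":0,"dz":0.004,"rx":0,"ry":0,"rz":0,"fingers":0},{"dx":0,"dy":0,"dz":0.008,"rx":0,"ry":0,"rz":0,"fingers":0},{"dx":0,"dy":0,"dz":0.012,"rx":0,"ry":0,"rz":0,"fingers":0},{"dx":0,"dy":0,"dz":0.012,"rx":0,"ry":0,"rz":0,"fingers":0},{"dx":0,"dy":0,"dz":0.012,"rx":0,"ry":0,"rz":0,"fingers":0},{"dx":0,"dy":0,"dz":0.012,"rx":0,"ry":0,"rz":0,"fingers":0},{"dx":0,"dy":0,"dz":0.012,"rx":0,"ry":0,"rz":0,"fingers":0},{"dx":0,"dy":0,"dz":0.012,"rx":0,"ry":0,"rz":0,"fingers":0},{"dx":0,"dy":0,"dz":0.012,"rx":0,"ry":0,"rz":0,"fingers":0},{"dx":0,"dy":0,"dz":0.012,"rx":0,"ry":0,"rz":0,"fingers":0}]' >/dev/null
python3 log.py; python3 - <<'E'
from h import *
s=viewer.camera('side');w=viewer.camera('wrist')
cv2.imwrite('pics/s7.png',np.hstack([cv2.resize(s[170:240,280:370],(460,358),interpolation=cv2.INTER_CUBIC),cv2.resize(w[100:360,200:440],(330,358))]))
E
```

```text
0.0005241749052798954 0.022
25.9 q [0.022, 0.866, -0.239, 2.137, 0.875, 0.236, 0.576] p [0.476, 0.014, 0.048] r [3.141, -0.0, -3.14] F [0.7, -0.3, -0.1]
```

View pics/s7.png

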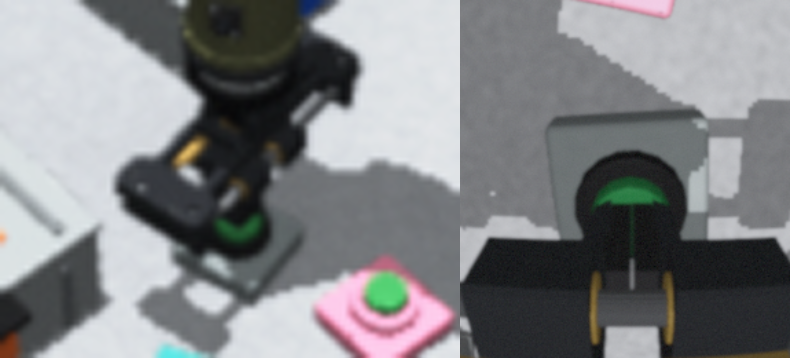

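I've used the tenth picture. It shows the tips over the green cap (side crop (240,220)) with no force yet, so the cap is lower than estimated. I'll go down in small steps and watch the force.

```bash

python3 -m crank '[{"dx":0,"dy":0,"dz":0.004,"rx":0,"ry":0,"rz":0,"fingers":0},{"dx":0,"dy":0,"dz":0.008,"rx":0,"ry":0,"rz":0,"fingers":0},{"dx":0,"dy":0,"dz":0.012,"rx":0,"ry":0,"rz":0,"fingers":0},{"dx":0,"dy":0,"dz":0.012,"rx":0,"ry":0,"rz":0,"fingers":0},{"dx":0,"dy":0,"dz":0.012,"rx":0,"ry":0,"rz":0,"fingers":0},{"dx":0,"dy":0,"dz":0.012,"rx":0,"ry":0,"rz":0,"fingers":0},{"dx":0,"dy":0,"dz":0.012,"rx":0,"ry":0,"rz":0,"fingers":0},{"dx":0,"dy":0,"dz":0.012,"rx":0,"ry":0,"rz":0,"fingers":0},{"dx":0,"dy":0,"dz":0.012,"rx":0,"ry":0,"rz":0,"fingers":0},{"dx":0,"dy":0,"dz":0.012,"rx":0,"ry":0,"rz":0,"fingers":0}]' >/dev/null
python3 log.py
python3 - <<'E'
from h import *
# top ray (clean start picture) with wrist ray taken at z=.201
w=P["wrist"];M=np.array(w["mount"]);p=np.array([.477,.013,.201]);R=Ro.from_euler("xyz",[3.141,.005,-3.141]).as_matrix()
uv=np.array([324.8,186.]);d=(uv-[w["cx"],w["cy"]])/w["fx"];r=np.linalg.norm(d);v=R@M[:3,:3]@np.r_[d/r*np.sin(r),np.cos(r)]
wr=(p+R@M[:3,3],v)
print(wr[0],v, tri(ray("top",(312.43,214.33)),wr),tri(ray("side",(326.19,212.73)),wr))
for n,q in(("top",(312.43,214.33)),("side",(326.19,212.73))):
    for z in(.02,.03,.04): print(n,onz(n,q,z).round(4),(wr[0]+v*(z-wr[0][2])/v[2]).round(4))
E
```

```text
27.0 q [0.016, 0.872, -0.229, 2.137, 0.881, 0.226, 0.571] p [0.476, 0.014, 0.045] r [3.141, 0.0, -3.14] F [0.5, -0.6, 2.9]
[0.39581082 0.0139526  0.34409293] [ 0.25129945  0.00155384 -0.96790814] (array([0.48067554, 0.01462161, 0.01728918]), np.float64(0.0002904282675169561)) (array([0.47355099, 0.01432199, 0.04322557]), np.float64(0.0007595936637367138))
top [0.4805 0.0147 0.02  ] [0.48   0.0145 0.02  ]
top [0.4797 0.0145 0.03  ] [0.4774 0.0145 0.03  ]
top [0.4789 0.0143 0.04  ] [0.4748 0.0144 0.04  ]
side [ 4.839e-01 -3.000e-04  2.000e-02] [0.48   0.0145 0.02  ]
side [0.4793 0.006  0.03  ] [0.4774 0.0145 0.03  ]
side [0.4746 0.0122 0.04  ] [0.4748 0.0144 0.04  ]
```

Contact at last (2.9 N). Press on.

```bash

python3 -m crank '[{"dx":0,"dy":0,"dz":0.004,"rx":0,"ry":0,"rz":0,"fingers":0},{"dx":0,"dy":0,"dz":0.008,"rx":0,"ry":0,"rz":0,"fingers":0},{"dx":0,"dy":0,"dz":0.01,"rx":0,"ry":0,"rz":0,"fingers":0},{"dx":0,"dy":0,"dz":0.01,"rx":0,"ry":0,"rz":0,"fingers":0},{"dx":0,"dy":0,"dz":0.01,"rx":0,"ry":0,"rz":0,"fingers":0},{"dx":0,"dy":0,"dz":0.01,"rx":0,"ry":0,"rz":0,"fingers":0},{"dx":0,"dy":0,"dz":0.01,"rx":0,"ry":0,"rz":0,"fingers":0},{"dx":0,"dy":0,"dz":0.01,"rx":0,"ry":0,"rz":0,"fingers":0},{"dx":0,"dy":0,"dz":0.01,"rx":0,"ry":0,"rz":0,"fingers":0},{"dx":0,"dy":0,"dz":0.01,"rx":0,"ry":0,"rz":0,"fingers":0}]' >/dev/null
python3 log.py
python3 -m crank '[{"dx":0,"dy":0,"dz":0.004,"rx":0,"ry":0,"rz":0,"fingers":0},{"dx":0,"dy":0,"dz":0.006,"rx":0,"ry":0,"rz":0,"fingers":0},{"dx":0,"dy":0,"dz":0.006,"rx":0,"ry":0,"rz":0,"fingers":0},{"dx":0,"dy":0,"dz":0.006,"rx":0,"ry":0,"rz":0,"fingers":0},{"dx":0,"dy":0,"dz":0.006,"rx":0,"ry":0,"rz":0,"fingers":0},{"dx":0,"dy":0,"dz":0.006,"rx":0,"ry":0,"rz":0,"fingers":0},{"dx":0,"dy":0,"dz":0.006,"rx":0,"ry":0,"rz":0,"fingers":0},{"dx":0,"dy":0,"dz":0.006,"rx":0,"ry":0,"rz":0,"fingers":0},{"dx":0,"dy":0,"dz":0.006,"rx":0,"ry":0,"rz":0,"fingers":0},{"dx":0,"dy":0,"dz":0.006,"rx":0,"ry":0,"rz":0,"fingers":0}]' >/dev/null
python3 log.py
```

```text
28.0 q [0.01, 0.877, -0.22, 2.138, 0.885, 0.217, 0.567] p [0.476, 0.014, 0.042] r [3.141, 0.0, -3.14] F [0.2, -1.0, 3.4]
29.0 q [0.007, 0.879, -0.215, 2.138, 0.888, 0.212, 0.565] p [0.476, 0.014, 0.041] r [3.141, -0.0, -3.14] F [0.3, -0.5, 4.7]
```

```bash

python3 -m crank '[{"dx":0,"dy":0,"dz":0.004,"rx":0,"ry":0,"rz":0,"fingers":0},{"dx":0,"dy":0,"dz":0.006,"rx":0,"ry":0,"rz":0,"fingers":0},{"dx":0,"dy":0,"dz":0.006,"rx":0,"ry":0,"rz":0,"fingers":0},{"dx":0,"dy":0,"dz":0.006,"rx":0,"ry":0,"rz":0,"fingers":0},{"dx":0,"dy":0,"dz":0.006,"rx":0,"ry":0,"rz":0,"fingers":0},{"dx":0,"dy":0,"dz":0.006,"rx":0,"ry":0,"rz":0,"fingers":0},{"dx":0,"dy":0,"dz":0.006,"rx":0,"ry":0,"rz":0,"fingers":0},{"dx":0,"dy":0,"dz":0.006,"rx":0,"ry":0,"rz":0,"fingers":0},{"dx":0,"dy":0,"dz":0.006,"rx":0,"ry":0,"rz":0,"fingers":0},{"dx":0,"dy":0,"dz":0.006,"rx":0,"ry":0,"rz":0,"fingers":0}]' >/dev/null
python3 log.py
```

```text
30.0 q [0.004, 0.88, -0.21, 2.14, 0.89, 0.208, 0.562] p [0.476, 0.014, 0.04] r [3.141, 0.001, -3.14] F [-2.1, -0.2, 18.8]
```

The force jumped to 18.8 N, so the button is at its stop. Releasing and going up.

```bash

python3 -m crank '[{"dx":0,"dy":0,"dz":-0.02,"rx":0,"ry":0,"rz":0,"fingers":0},{"dx":0,"dy":0,"dz":-0.06,"rx":0,"ry":0,"rz":0,"fingers":0},{"dx":0,"dy":0,"dz":-0.12,"rx":0,"ry":0,"rz":0,"fingers":0},{"dx":0,"dy":0,"dz":-0.2,"rx":0,"ry":0,"rz":0,"fingers":0},{"dx":0,"dy":0,"dz":-0.28,"rx":0,"ry":0,"rz":0,"fingers":0},{"dx":0,"dy":0,"dz":-0.36,"rx":0,"ry":0,"rz":0,"fingers":0},{"dx":0,"dy":0,"dz":-0.44,"rx":0,"ry":0,"rz":0,"fingers":0},{"dx":0,"dy":0,"dz":-0.5,"rx":0,"ry":0,"rz":0,"fingers":0},{"dx":0,"dy":0,"dz":-0.5,"rx":0,"ry":0,"rz":0,"fingers":0},{"dx":0,"dy":0,"dz":-0.5,"rx":0,"ry":0,"rz":0,"fingers":0}]' >/dev/null
python3 log.py
python3 - <<'E'
from h import *
T0=cv2.imread("pics/top.png");T=viewer.camera("top");S=viewer.camera("side");S0=cv2.imread("pics/side.png")
for nm,lo,hi,roi in(("orange",(8,150,120),(20,255,255),(205,135,95,60)),("blue label top (0 if open)",(100,150,60),(125,255,255),(350,143,70,40)),("bottle",(100,120,40),(125,255,255),(445,150,45,35)),("tape",(8,80,60),(25,255,255),(155,150,40,40)),("scanner",(22,120,100),(35,255,255),(160,225,30,45)),("stapler",(100,100,40),(125,255,255),(198,235,25,55)),("carton",(0,150,80),(8,255,255),(445,205,50,50))):
    f=lambda I:[(a,cen(c).round(1).tolist()) for a,c in blobs(I,lo,hi,roi)[:1]]
    print(nm,f(T0),f(T))
f=lambda I:[(a,cen(c).round(1).tolist()) for a,c in blobs(I,(100,150,40),(125,255,255),(330,155,35,25))[:1]]
print("front label side",f(S0),f(S))
E
```

```text
31.0 q [0.214, 0.674, -0.541, 2.069, 0.639, 0.567, 0.787] p [0.476, 0.013, 0.163] r [3.141, -0.001, -3.14] F [-0.1, -0.7, 0.1]
orange [(995.5, [249.6, 170.1])] [(988.5, [249.6, 170.1])]
blue label top (0 if open) [(1017.5, [383.0, 161.8])] []
bottle [(243.0, [468.9, 165.1])] [(242.0, [468.8, 165.1])]
tape [(595.0, [174.0, 168.6])] [(598.0, [174.0, 168.6])]
scanner [(213.5, [172.4, 248.0])] [(213.5, [172.4, 248.0])]
stapler [(329.0, [207.8, 261.8])] [(335.0, [207.9, 262.0])]
carton [(909.0, [470.7, 229.4])] [(914.5, [470.6, 229.4])]
front label side [(88.0, [341.8, 167.4])] []
```

```bash
python3 - <<'E'
from h import *
T=viewer.camera("top");S=viewer.camera("side")
print("red in box",[(a,cen(c).round(1).tolist()) for a,c in blobs(T,(0,150,80),(8,255,255),(345,138,80,50))[:3]])
print("front label",[(a,cen(c).round(1).tolist()) for a,c in blobs(S,(100,120,25),(125,255,255),(310,130,70,70),4)[:3]])
print("green",[(a,cen(c).round(1).tolist()) for a,c in blobs(S,(50,100,40),(75,255,255),(312,200,30,28),5)])
print("tab dark top",[(a,cen(c).round(1).tolist()) for a,c in blobs(T,(0,0,0),(180,255,45),(360,95,60,30),5)[:2]])
E
```

```text
red in box [(518.0, [401.2, 162.4]), (409.5, [371.8, 159.8])]
front label [(9.5, [340.4, 167.6]), (5.0, [371.0, 130.5])]
green [(51.5, [326.3, 212.8])]
tab dark top [(234.0, [397.5, 105.4])]
```

```bash
python3 -c "
from station import workorder
print(workorder.job_done())"
```

```text
the job is handed in; nothing more can be done
None
```

The job is handed in: the blue box's lid leans open by itself, the green button on the grey block was pressed to its stop and sprang back, and camera checks showed the blue and orange boxes and all bystanders where they started; `job_done()` returned no verdict.

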